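Empty the tilting tub at the grinder bench

ROBOT

A 7-joint arm with a two-finger parallel gripper is mounted at the origin on the work surface. World frame = base frame: x ahead of the robot, y to its left, z up, the work surface at z = 0. Lengths are in m, angles in rad, forces in N, time in s.
With the tool pointing down it reaches from about 0.425 to 1.025 m from the base axis. Payload 9.4 kg.
Tool frame: the origin (TCP) lies where the fingers leave the gripper's body, on its centre line; the fingertips stand 73 mm ahead of it and the grasp point (between the pads) lies 54 mm ahead of it; z points along the fingers, y is the direction in which the jaws open and shut (so a half turn about z gives the same grasp; the last joint's range is limited). The gripper opens to 85 mm and grips with 20 to 120 N. Pads are 22 mm wide; open, the fingers measure 114 mm over their backs; the gripper's body (76 mm by 85 mm) begins 54 mm behind the grasp point. The pads swing forward as they close: fully open they stand 13 mm farther back than shut.
Start: joints at [1.124, 0.599, -0.003, 1.599, 0.002, 0.943, -0.08], TCP at [0.262, -0.676, 0.304] pointing down, gripper open.
Joint ranges: [-2.57, 2.57], [-0.35, 1.97], [-1.29, 1.29], [0.11, 2.56], [-1.05, 4.19], [0.11, 1.86], [-2.63, 2.63]. Speed limits (rad/s): [2.22, 2.22, 3.01, 3.01, 3.14, 3.14, 3.14].

INTERFACE

Orientations are given as a rotation vector (axis times angle).
In Python, from workcell import r gives the robot as it stands.
- The arm moves only by the tool servo_tool, never from a script. Its argument "plan" is one flat list of numbers, 7 for each row, row after row: the turn, a rotation vector about the tool's x, y, z in units of 8 degrees (1.0 is 8 degrees), then the shift along the tool's x, y, z in units of 60 mm (1.0 is 60 mm), then the opening, from 0 (shut) to 1 (fully open). A call has 1 to 5 rows; each row is the pose to reach, as a shift and turn from the pose measured when the call began, along the tool's axes at that moment; what a row does not reach only later rows make up. A row lasts 1/8 s, in which the tool goes at most 62.5 mm and 10.7 degrees, less where a joint would pass 70% of its speed; a pose out of reach is approached as far as the arm can. A call with a gripper value outside its range is refused whole. The fingers move at their own pace and stop on an object; the grip force is fixed at half the most. Time passes only in rows, so rows that repeat a pose let the fingers close. It gives the time, the measured TCP pose, the force and the opening at its end, in the units of the state.
- r.sense(): the state, without advancing time (a new reading comes with each control period).
- r.get_image(name): name is "scene" or "top" or "wrist"; returns a dict with "img" (420x560x3 uint8, red, green, blue), "intrinsics" (3x3 intrinsics, pixels), "R" (3x3) and "t" (3): a world point X has camera coordinates R X + t. Camera axes: x right, y down, z forward; pixel columns grow to the right and rows downward; lengths in m; the calibration is good to about 2 mm. A picture is of the moment at which its call begins. There is no depth.
- r.sign_off(): hands the job in, once; it reports no verdict.
The state is a dict: "clock": time; "joint_pos": joint angles; "dq": joint speeds; "joint_efforts": joint torques, N m; "tool_pos": TCP position; "eef_rot": TCP orientation; "contact_force": force on the tool from outside, world axes, zero at the start; "torque": the same for the moment, N m; "grip_width": opening from 0.0 (shut) to 1.0 (fully open).
Only numpy, scipy, OpenCV 4.12 (cv2) and the standard library are available. Lean on these libraries where they do the work, as an engineer would, in place of code of your own. Each camera call takes 0.05 s, during which the arm holds its last target.

TASK

Empty the green tilting tub: first pull every punch out of its tool block and stand each upright in a well of the wooden caddy. Then use the red crank bar to tip the tub so that all the brass bushings drop into the bin that is empty, not the one that holds the black brackets, and stand the tub upright again. Leave the brackets, the glue can and the tape as they are.

Things in the scene. Friction and masses are not known exactly. Their poses are not given: they have to be found in the camera images.
- stand: Fixed green stand that carries the tilting tub between two uprights 36 mm wide and 160 mm tall, centred 89 mm either side along its x axis. Origin: table level, below the middle of the tub; the hinge runs along its x axis 145 mm up; +y is one side and -y the other, a bin on each. Its place and yaw vary.
- hinge (a point): Point on the tub's hinge line at the middle of the tub, 145 mm over the table, on the stand (axes as the stand's).
- tub (a joint): Tilt of the green tub about the hinge (rad): 0 upright, positive tips its mouth to the stand's +y side, negative to -y; stops at -2.1 and 2.1. The bushings slide out at about 1.8 to 2.1. Counterweighted, with a stiff hinge (0.25 N m; up to 10 N at the bar): upright or nearly so it stays as left, but a hard sideways push turns it.
- cell_block (a point): Centre of the top of the black tool block (38 by 150 mm) in the tub's +x end (turns with the tub): four square cells 22 mm wide and 60 mm deep in a row along y, 38 mm apart, two either side of the point. The point is 56 mm from the tub's middle along the stand's +x, 221 mm over the table when upright.
- crank_grip (a point): Middle of the red crank bar that turns the tub: 12 mm thick, about 28 mm free to each side, parallel to the hinge, 165 mm from the tub's middle along the stand's -x. Fixed to the tub on an arm 70 mm from the hinge line: at tilt a it is 70*sin(a) mm towards +y and 70*cos(a) mm above the hinge. A round bar: it can turn within the fingers.
- tub_floor (a point): Centre of the tub's inner floor where the bushings lie, 108 by 86 mm, 17 mm from the tub's middle along -x (turns with the tub; z axis out of the mouth). The tub is 150 mm long (x), 72 mm high, 90 mm wide (y) at the bottom and 148 at the mouth, its long walls flared by 20 degrees, walls 4 mm, its underside 4 mm above the hinge line, its rim 221 mm over the table.
- caddy: Loose wooden tool caddy, 206 (x) by 58 (y) by 75 mm high, 0.9 kg, with four square wells 36 mm wide and 66 mm deep in a row along its x axis, at x = -75, -25, 25 and 75 mm. Origin: centre of its underside; z up.
- bin_a: One of two like grey bins that stand either side of the stand, partly below the tub: fixed, 130 (x) by 180 (y) by 36 mm high, walls and floor 4 mm. Origin: centre of its underside. Which of the two stands on which side varies; look which holds the brackets.
- bin_b: The other grey bin, same form and frame as bin_a.
- tool0: Hand punch with a red handle, upright in a cell of the tool block at the start, leaning up to 12 degrees. 150 mm long, 100 g: steel shank 14 mm thick and 64 mm long, then a round handle 24 mm thick and 86 mm long. Origin: centre of the shank's free end; z axis along the tool to the handle (handle at z = 64 to 150 mm). May be absent.
- tool1: Hand punch with a blue handle, upright in a cell of the tool block at the start, leaning up to 12 degrees. 150 mm long, 100 g: steel shank 14 mm thick and 64 mm long, then a round handle 24 mm thick and 86 mm long. Origin: centre of the shank's free end; z axis along the tool to the handle (handle at z = 64 to 150 mm). May be absent.
- tool2: Hand punch with a yellow handle, upright in a cell of the tool block at the start, leaning up to 12 degrees. 150 mm long, 100 g: steel shank 14 mm thick and 64 mm long, then a round handle 24 mm thick and 86 mm long. Origin: centre of the shank's free end; z axis along the tool to the handle (handle at z = 64 to 150 mm). May be absent.
- tool3: Hand punch with a white handle, upright in a cell of the tool block at the start, leaning up to 12 degrees. 150 mm long, 100 g: steel shank 14 mm thick and 64 mm long, then a round handle 24 mm thick and 86 mm long. Origin: centre of the shank's free end; z axis along the tool to the handle (handle at z = 64 to 150 mm). May be absent.
- bush0_center (a point): Centre of a brass bushing, a cylinder 32 mm in diameter and 34 mm long, 90 g, its axis the point's z axis; in the tub at the start. May be absent.
- bush1_center (a point): Centre of a brass bushing, a cylinder 32 mm in diameter and 34 mm long, 90 g, its axis the point's z axis; in the tub at the start. May be absent.
- bush2_center (a point): Centre of a brass bushing, a cylinder 32 mm in diameter and 34 mm long, 90 g, its axis the point's z axis; in the tub at the start. May be absent.
- bush3_center (a point): Centre of a brass bushing, a cylinder 32 mm in diameter and 34 mm long, 90 g, its axis the point's z axis; in the tub at the start. May be absent.
- bush4_center (a point): Centre of a brass bushing, a cylinder 32 mm in diameter and 34 mm long, 90 g, its axis the point's z axis; in the tub at the start. May be absent.
- bracket0: Black L-shaped bracket lying in one of the bins, 80 by 36 mm, 48 mm high. Origin: middle of its underside.
- bracket1: Black L-shaped bracket lying in one of the bins, 80 by 36 mm, 48 mm high. Origin: middle of its underside.
- glue_can: Bystander: orange can, 66 mm in diameter, 100 mm tall. Origin: centre of its underside.
- tape: Bystander: roll of tape lying flat, 100 mm in diameter, 40 mm high. Origin: centre of its underside.
Not all that is in view belongs to the job. There is more than one size of the tool2; the job needs the smallest.

How it is judged:
On the way, in this order (a step that is already met when the one before it is completed fails the run):
1. every punch stands in a well of the caddy, before the tub is emptied (x of tool0 in the frame of caddy between -0.098 and 0.098 m and y of tool0 in the frame of caddy between -0.026 and 0.026 m and z of each of tool0, tool1, tool2, tool3 in the frame of caddy below 0.03 m and angle between each of tool0, tool1, tool2, tool3's own z axis and vertical below 0.45 rad and x of tool1 in the frame of caddy between -0.098 and 0.098 m and y of tool1 in the frame of caddy between -0.026 and 0.026 m and x of tool2 in the frame of caddy between -0.098 and 0.098 m and y of tool2 in the frame of caddy between -0.026 and 0.026 m and x of tool3 in the frame of caddy between -0.098 and 0.098 m and y of tool3 in the frame of caddy between -0.026 and 0.026 m), for 0.2 s.
2. the tub is tipped over ((value of joint tub above 1.5 rad or value of joint tub below -1.5 rad)), for 0.1 s.
3. the tub stands upright again (value of joint tub between -0.15 and 0.15 rad), for 0.2 s.
At the end, for the whole second after the job is handed in: Each punch in a caddy well (shank end under 30 mm above the caddy's underside, lean under 0.45 rad), caddy flat; each bushing in the bin without brackets (centre inside its outline, under 75 mm above its underside); tub still and within 0.15 rad of upright (all of step 1 and all of step 3 and x of bush0_center in the frame of bin_b between -0.065 and 0.065 m and y of bush0_center in the frame of bin_b between -0.09 and 0.09 m and z of each of bush0_center, bush1_center, bush2_center, bush3_center, bush4_center in the frame of bin_b below 0.075 m and x of bush1_center in the frame of bin_b between -0.065 and 0.065 m and y of bush1_center in the frame of bin_b between -0.09 and 0.09 m and x of bush2_center in the frame of bin_b between -0.065 and 0.065 m and y of bush2_center in the frame of bin_b between -0.09 and 0.09 m and x of bush3_center in the frame of bin_b between -0.065 and 0.065 m and y of bush3_center in the frame of bin_b between -0.09 and 0.09 m and x of bush4_center in the frame of bin_b between -0.065 and 0.065 m and y of bush4_center in the frame of bin_b between -0.09 and 0.09 m and velocity of joint tub between -0.1 and 0.1 rad/s and angle between caddy's own z axis and vertical below 0.1 rad); the robot touches nothing.
It fails at once if a bushing gets into the bin that holds the brackets ((x of bush0_center in the frame of bin_a between -0.063 and 0.063 m and y of bush0_center in the frame of bin_a between -0.088 and 0.088 m and z of bush0_center in the frame of bin_a below 0.05 m) or (x of bush1_center in the frame of bin_a between -0.063 and 0.063 m and y of bush1_center in the frame of bin_a between -0.088 and 0.088 m and z of bush1_center in the frame of bin_a below 0.05 m) or (x of bush2_center in the frame of bin_a between -0.063 and 0.063 m and y of bush2_center in the frame of bin_a between -0.088 and 0.088 m and z of bush2_center in the frame of bin_a below 0.05 m) or (x of bush3_center in the frame of bin_a between -0.063 and 0.063 m and y of bush3_center in the frame of bin_a between -0.088 and 0.088 m and z of bush3_center in the frame of bin_a below 0.05 m) or (x of bush4_center in the frame of bin_a between -0.063 and 0.063 m and y of bush4_center in the frame of bin_a between -0.088 and 0.088 m and z of bush4_center in the frame of bin_a below 0.05 m)).
It fails at once if a bracket is moved more than 50 mm (distance of any of bracket0, bracket1 from where it was at the start of the episode above 0.05 m).
It fails at once if the glue can or the tape is moved more than 40 mm (distance of any of glue_can, tape from where it was at the start of the episode above 0.04 m).
Of tool0, tool1, tool2, tool3 only 3 to 4 are there at a start; the rules pass over those that are not, and their reading is None.
Of bush0, bush1, bush2, bush3, bush4 only 3 to 5 are there at a start; the rules pass over those that are not, and their reading is None.
At some moment in a run one of caddy may be knocked a few centimetres aside while the robot is not near it.
It also fails if it takes over 210 s, if anything falls off the work surface, if the arm or the gripper's body presses on something with over 40 N, if the wrist force passes 120 N, or if a joint passes its speed limit or range.

## Working session

There is one attempt and no reset: what is moved stays moved. The work goes in short steps, Python scripts to look and compute and a tool call to move; the robot and the scene stay as the last step left them, time stands still between calls to the robot, and variables do not carry over. Pictures are saved under pics/ and viewed, and the job is handed in when it is done.

Besides the shell and the picture viewer there is one more tool, called after ">>>" by a JSON object that holds its "method" and its "body". servo_tool: Moves the arm, as the interface text tells. Its arguments: {"type":"object","properties":{"plan":{"type":"array"}},"required":["plan"]}

```bash
mkdir -p pics; ls
cat > h.py <<'E'
import numpy as np, cv2
from workcell import r
from scipy.spatial.transform import Rotation as Rot
def cam(n):
    d=r.get_image(n); return {k:np.array(d[k]) for k in ("img","intrinsics","R","t")}
def save(d,name,box=None,s=1):
    im=d["img"]
    if box: x0,y0,x1,y1=box; im=im[y0:y1,x0:x1]
    im=cv2.resize(im,None,fx=s,fy=s,interpolation=cv2.INTER_CUBIC)
    cv2.imwrite("pics/"+name,cv2.cvtColor(im,cv2.COLOR_RGB2BGR))
def ray(d,u,v):
    c=-d["R"].T@d["t"]; w=d["R"].T@np.linalg.inv(d["intrinsics"])@np.array([u,v,1.]); return c,w
def plane(d,u,v,z):
    c,w=ray(d,u,v); return c+w*(z-c[2])/w[2]
def proj(d,X):
    p=d["intrinsics"]@(d["R"]@np.array(X)+d["t"]); return p[:2]/p[2]
def tri(d1,p1,d2,p2):
    c1,w1=ray(d1,*p1); c2,w2=ray(d2,*p2)
    A=np.stack([w1,-w2],1); s=np.linalg.lstsq(A,c2-c1,rcond=None)[0]
    a,b=c1+s[0]*w1,c2+s[1]*w2
    return (a+b)/2,np.linalg.norm(a-b)
E
python3 - <<'E'
from h import *
for n in ("scene","top","wrist"):
    d=cam(n); save(d,n+"0.png"); print(n,-d["R"].T@d["t"],d["intrinsics"][0])
s=r.sense(); print(s)
E
```

```text
pics
scene [ 1.46165011 -0.19643326  1.12636415] [490.61116599   0.         275.25666057]
top [ 0.43154668 -0.05960612  1.32605589] [476.88284727   0.         278.62309628]
wrist [ 0.34018125 -0.64500031  0.3724055 ] [344.94284907   0.         280.22143075]
{'clock': 0.15, 'joint_pos': array([ 1.12430231,  0.59994145, -0.00250626,  1.59996016,  0.00178674,
        0.9429255 , -0.07980372]), 'dq': array([-1.75581392e-03, -2.81270577e-04,  4.27068874e-04, -2.80976465e-03,
       -6.33776705e-04,  8.29585394e-05, -7.09893044e-04]), 'joint_efforts': array([ 8.46945914e-04, -7.76998901e+01,  1.56613369e+00, -2.58238310e+01,
        1.25024590e-02,  6.80177865e-03,  3.33183823e-05]), 'tool_pos': array([ 0.2619122 , -0.67573565,  0.30321074]), 'eef_rot': array([-3.08687864e+00, -5.77374817e-01,  5.51177443e-04]), 'contact_force': array([-0.28345364, -0.6854705 , -0.44136616]), 'torque': array([0.04515889, 0.0011839 , 0.0217086 ]), 'grip_width': 1.0026294691074067}
```

View pics/scene0.png

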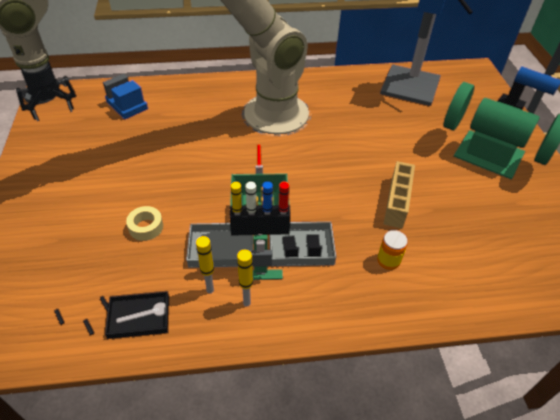

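View pics/top0.png

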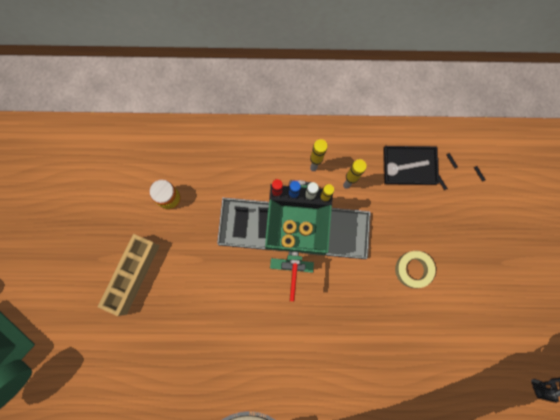

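View pics/wrist0.png

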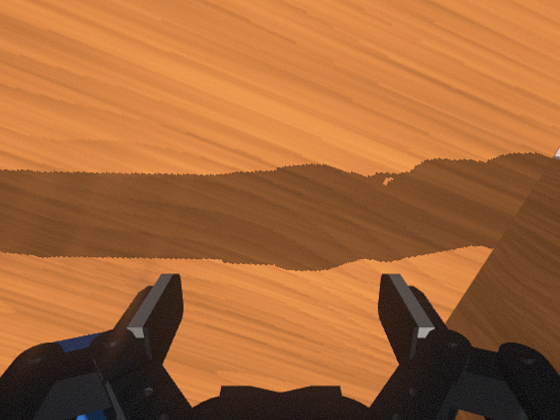

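The scene view shows the tub with four punches in the block: yellow (236,195), white (251,197), blue (267,195), red (284,195). Two bigger yellow punches stand on the table at (205,255) and (246,270). The brackets are in the bin at the top view's left (≈(250,222)), and the empty bin is on the right (≈(348,233)). The caddy is at top (127,275).

Yellow candidates: block (236,195), decoys (205,255) and (246,270). By the description it is the one in the block, so I'll check that in a crop.

Run:
```python
from h import *
d=cam("scene"); save(d,"c1.png",(180,135,345,315),3.2)
d=cam("top"); save(d,"c2.png",(205,130,385,310),3.2)
save(d,"c3.png",(85,165,205,330),3.5)
```

```text
(no output)
```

View pics/c1.png

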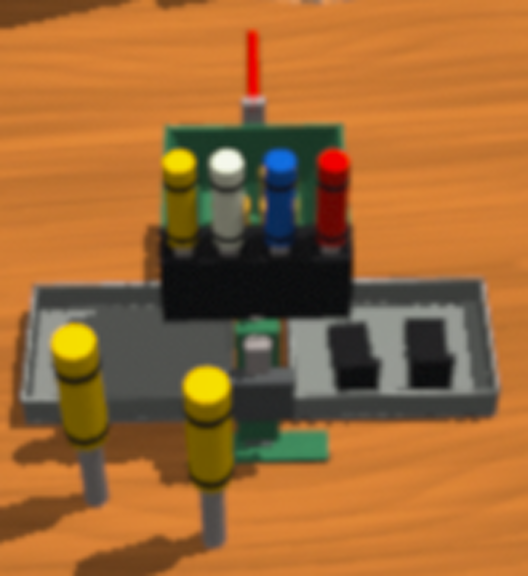

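View pics/c2.png

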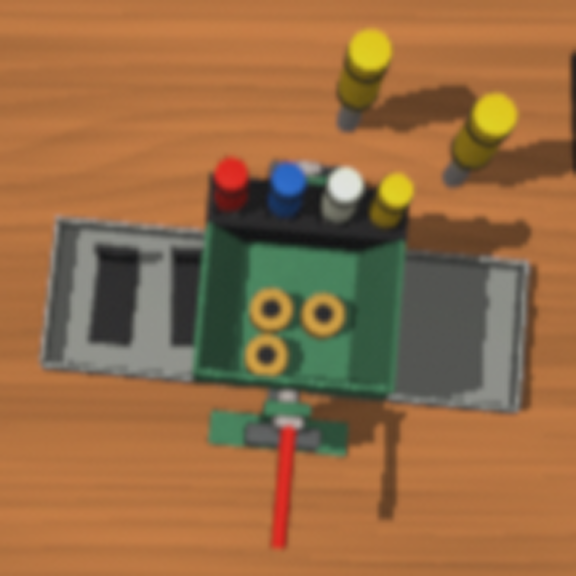

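View pics/c3.png

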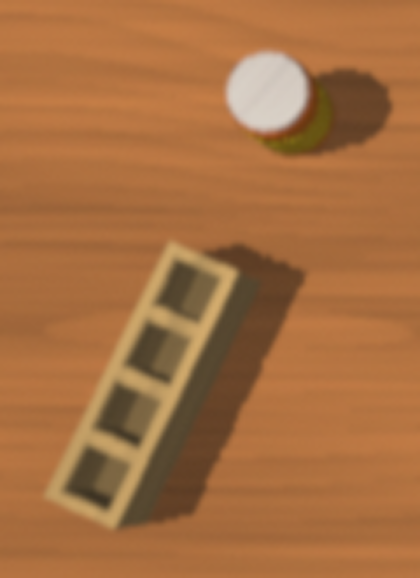

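```bash
cat > m.py <<'E'
from h import *
def masks(im,box):
    h=cv2.cvtColor(im,cv2.COLOR_RGB2HSV); H,S,V=[h[...,i].astype(int) for i in range(3)]
    m={"red":((H<6)|(H>174))&(S>170)&(V>90),"blue":(H>100)&(H<125)&(S>130)&(V>60),
       "yellow":(H>22)&(H<34)&(S>170)&(V>70),"white":(S<60)&(V>110)}
    o={}
    for k,a in m.items():
        b=np.zeros(a.shape,np.uint8); x0,y0,x1,y1=box; b[y0:y1,x0:x1]=a[y0:y1,x0:x1]
        n,l,st,c=cv2.connectedComponentsWithStats(b)
        o[k]=[(l==i,st[i],c[i]) for i in range(1,n) if st[i][4]>15]
    return o
E
python3 - <<'E'
from m import *
T=cam("top");S=cam("scene")
for n,d,box in (("top",T,(260,165,345,215)),("scene",S,(225,175,295,220))):
    for k,l in masks(d["img"],box).items():
        for a,st,c in l: print(n,k,st,c.round(1))
# rough frame
tp=lambda u,v,z:plane(T,u,v,z).round(4)
cp=lambda x,y:(205+x/3.2,130+y/3.2)
for nm,x,y,z in (("bar end",279,547,.215),("bar in",288,428,.215),("tubL",196,380,.221),("tubR",388,397,.221),("blkTL",211,175,.221),("blkBL",207,218,.221),("blkBR",406,240,.221)):
    print(nm,tp(*cp(x,y),z))
for nm,x,y in (("a1",60,217),("a2",42,366),("b1",533,263),("b2",520,411)): print("bin",nm,tp(*cp(x,y),.036))
cq=lambda x,y:(85+x/3.5,165+y/3.5)
for x,y in ((172,241),(239,269),(120,529),(46,496)): print("cad",tp(*cq(x,y),.075))
for x,y in ((191,290),(157,351),(128,412),(96,477)): print("wells",tp(*cq(x,y),.075))
print("can",tp(*cq(267,92),.1))
E
```

```text
top red [272 179  11  16 112] [276.4 185.8]
top blue [289 181  12  17 151] [294.1 189.1]
top yellow [321 185  13  16 146] [326.8 192.2]
top white [298 181   8   5  23] [301.7 182.5]
top white [307 182  12  12 105] [312.2 187.5]
top white [260 204   9   3  19] [263.8 205.4]
scene red [279 181  10  12  86] [283.5 186.5]
scene red [279 194   9  14 101] [283.3 201.1]
scene blue [262 181  11  12 110] [267.3 186.5]
scene blue [263 194   9  15 111] [266.9 201.2]
scene yellow [231 181  11  13 111] [235.8 187. ]
scene yellow [232 194  10  16 132] [236.1 201.5]
scene white [245 181  12  11 101] [250.5 186. ]
scene white [246 195  10  12  68] [250.  200.2]
bar end [ 0.418  -0.1071  0.215 ]
bar in [ 0.5031 -0.1134  0.215 ]
tubL [ 0.5368 -0.0463  0.221 ]
tubR [ 0.5257 -0.1856  0.221 ]
blkTL [ 0.6894 -0.0556  0.221 ]
blkBL [ 0.6568 -0.053   0.221 ]
blkBR [ 0.6417 -0.2     0.221 ]
bin a1 [0.694  0.0747 0.036 ]
bin a2 [0.5652 0.0864 0.036 ]
bin b1 [ 0.6579 -0.3328  0.036 ]
bin b2 [ 0.5306 -0.3185  0.036 ]
cad [0.5869 0.3034 0.075 ]
cad [0.5663 0.2521 0.075 ]
cad [0.3749 0.3289 0.075 ]
cad [0.3982 0.3843 0.075 ]
wells [0.5502 0.2871 0.075 ]
wells [0.5045 0.3097 0.075 ]
wells [0.4595 0.3284 0.075 ]
wells [0.4121 0.3488 0.075 ]
can [0.6967 0.2318 0.1   ]
```

Run:
```python
from h import *
T=cam("top");S=cam("scene")
C=np.array([.610,-.123]);yaw=-.09
ex=np.array([np.cos(yaw),np.sin(yaw)]);ey=np.array([-ex[1],ex[0]])
cp=lambda x,y:(205+x/3.2,130+y/3.2); cs=lambda x,y:(180+x/3.2,135+y/3.2)
for n,a,b,o in (("red",(231,174),(333,158),.057),("blue",(288,182),(281,160),.019),("white",(345,187),(227,161),-.019),("yel",(397,190),(180,160),-.057)):
    X,e=tri(T,cp(*a),S,cs(*b)); c=C+.056*ex+o*ey; p=plane(T,*cp(*a),.308)
    print(n,X.round(4),round(e,4),"cell",c.round(4),"top",p.round(4),"lean",((p[:2]-c)/.147).round(3), "stand frame",(p[:2]-C)@ex,(p[:2]-C)@ey)
```

```text
red [ 0.6698 -0.0679  0.3096] 0.0034 cell [ 0.6709 -0.0713] top [ 0.6699 -0.0696  0.308 ] lean [-0.007  0.011] stand frame 0.054862778828163566 0.05856414766172867
blue [ 0.6653 -0.1062  0.307 ] 0.0049 cell [ 0.6675 -0.1091] top [ 0.6647 -0.1086  0.308 ] lean [-0.019  0.003] stand frame 0.05320781783173729 0.01924359014761236
white [ 0.6622 -0.1453  0.3069] 0.0048 cell [ 0.6641 -0.147 ] top [ 0.6616 -0.1476  0.308 ] lean [-0.016 -0.004] stand frame 0.053645065781944425 -0.01987139986848321
yel [ 0.6599 -0.18    0.3094] 0.0061 cell [ 0.6607 -0.1848] top [ 0.6599 -0.1832  0.308 ] lean [-0.005  0.011] stand frame 0.05513293383806233 -0.055468222637970674
```

```bash
cat > go.py <<'E'
from h import *
import sys
def rel(p,ang,tilt=None):
    s=r.sense(); R0=Rot.from_rotvec(s["eef_rot"]); p0=s["tool_pos"]
    a=np.radians(ang); y=np.array([np.cos(a),np.sin(a),0]); z=np.array([0,0,-1.]); x=np.cross(y,z)
    Rt=Rot.from_matrix(np.stack([x,y,z],1))
    rv=(R0.inv()*Rt).as_rotvec(degrees=True)/8; t=R0.inv().apply(np.array(p)-p0)/.06
    print("now",p0.round(4),"grip",round(float(s["grip_width"]),3),"t",s["clock"],"rows>=",round(max(np.linalg.norm(t)*.06/.0625,np.linalg.norm(rv)*8/10.7),1))
    print("rot",rv.round(3),"shift",t.round(3))
if __name__=="__main__":
    v=[float(a) for a in sys.argv[1:]]
    rel(v[:3],v[3])
E
python3 go.py .6602 -.184 .41 -5
```

```text
now [ 0.262  -0.676   0.3038] grip 1.0 t 0.45 rows>= 10.3
rot [-1.000e-03  0.000e+00 -7.977e+00] shift [ 9.151 -5.247 -1.77 ]
```

>>> {"method": "servo_tool", "body": {"plan": [0, 0, -0.8, 0.9, -0.5, -0.4, 1, 0, 0, -1.6, 1.8, -1.05, -0.8, 1, 0, 0, -2.4, 2.75, -1.6, -1.2, 1, 0, 0, -3.2, 3.65, -2.1, -1.6, 1, 0, 0, -4, 4.55, -2.6, -1.8, 1]}}

```text
clock: 1.08
tool_pos: [0.4484, -0.4459, 0.4085]
eef_rot: [2.806, 1.41, 0.001]
contact_force: [1.4, -0.0, 0.3]
grip_width: 0.997
```

```bash
python3 go.py .6602 -.184 .41 -5
```

```text
now [ 0.4484 -0.4459  0.4085] grip 0.997 t 1.075 rows>= 5.4
rot [ 0.011  0.006 -3.954] shift [ 5.609  0.228 -0.027]
```

>>> {"method": "servo_tool", "body": {"plan": [0, 0, -0.8, 1.0, 0.05, 0, 1, 0, 0, -1.6, 2.0, 0.1, 0, 1, 0, 0, -2.4, 3.0, 0.15, 0, 1, 0, 0, -3.2, 4.0, 0.2, 0, 1, 0, 0, -3.9, 5.0, 0.2, 0, 1]}}

```text
clock: 1.7
tool_pos: [0.6381, -0.2109, 0.4086]
eef_rot: [2.319, 2.116, -0.0]
contact_force: [-0.2, -0.2, 0.5]
grip_width: 0.998
```

```bash
python3 go.py .6602 -.184 .41 -5; python3 -c "
from h import *
save(cam('wrist'),'w1.png')"
```

```text
now [ 0.6381 -0.2109  0.4086] grip 0.998 t 1.7 rows>= 0.6
rot [ 0.011  0.01  -0.033] shift [ 0.48   0.326 -0.023]
```

View pics/w1.png

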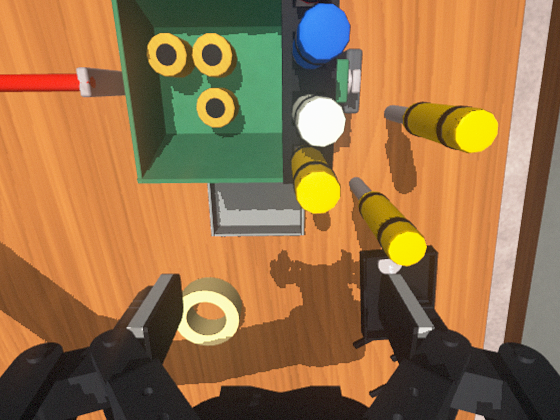

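The wrist view shows the job's yellow punch at (318,190), white at (320,120), blue at (323,32), and the decoys at (405,246) and (475,130). I'll check the wrist position of the tool tops and the decoy clearance.

Run:
```python
from h import *
T=cam("top");S=cam("scene");W=cam("wrist")
cp=lambda x,y:(205+x/3.2,130+y/3.2); cs=lambda x,y:(180+x/3.2,135+y/3.2)
print("yel",tri(W,(318,191),S,cs(180,160)),plane(W,318,191,.309)," white",plane(W,320,121,.309),plane(W,323,33,.309))
print("decoys",tri(T,cp(495,115),S,cs(75,343)),tri(T,cp(370,50),S,cs(208,385)),tri(W,(405,247),S,cs(75,343)))
```

```text
yel (array([ 0.66117952, -0.17623766,  0.30957268]), np.float64(0.0015964943518941089)) [ 0.66143821 -0.1756117   0.309     ]  white [ 0.6642086  -0.14096862  0.309     ] [ 0.66743914 -0.10325957  0.309     ]
decoys (array([ 0.74121091, -0.26688619,  0.20917992]), np.float64(0.006399091723572921)) (array([ 0.79084604, -0.17261516,  0.21070966]), np.float64(0.005889612676686925)) (array([ 0.74201764, -0.26323196,  0.20885332]), np.float64(0.0011047607392119215))
```

```bash
python3 go.py .6612 -.178 .329 -5
```

```text
now [ 0.6376 -0.2109  0.4082] grip 0.996 t 1.9 rows>= 1.4
rot [ 0.006  0.006 -0.037] shift [0.583 0.34  1.319]
```

>>> {"method": "servo_tool", "body": {"plan": [0, 0, 0, 0.58, 0.34, 0, 1, 0, 0, 0, 0.58, 0.34, 0.7, 1, 0, 0, 0, 0.58, 0.34, 1.3, 1, 0, 0, 0, 0.58, 0.34, 1.32, 1, 0, 0, 0, 0.58, 0.34, 1.32, 0.5]}}

```text
clock: 2.52
tool_pos: [0.6613, -0.1793, 0.3303]
eef_rot: [2.322, 2.113, 0.001]
contact_force: [0.3, 0.6, 0.5]
grip_width: 0.817
```

>>> {"method": "servo_tool", "body": {"plan": [0, 0, 0, 0, 0, 0, 0, 0, 0, 0, 0, 0, 0, 0, 0, 0, 0, 0, 0, 0, 0, 0, 0, 0, 0, 0, 0, 0, 0, 0, 0, 0, 0, 0, 0]}}

```text
clock: 3.15
tool_pos: [0.6615, -0.1794, 0.3311]
eef_rot: [2.321, 2.112, 0.001]
contact_force: [-0.6, -0.7, 6.0]
grip_width: 0.267
```

```bash
python3 -c "
from h import *
save(cam('wrist'),'w2.png');save(cam('scene'),'s2.png',(180,100,345,280),3.2);print(r.sense()['tool_pos'])"
```

```text
[ 0.66152492 -0.1794648   0.33108927]
```

View pics/w2.png

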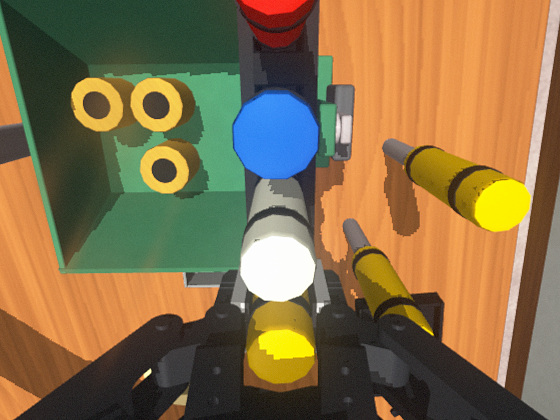

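View pics/s2.png

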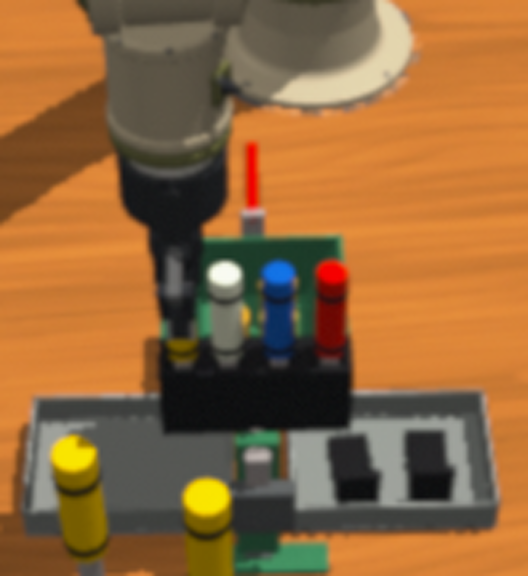

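Gripped yellow (width 0.267 ≈ 23–24 mm). Lifting it.

>>> {"method": "servo_tool", "body": {"plan": [0, 0, 0, 0, 0, -0.6, 0, 0, 0, 0, 0, 0, -1.2, 0, 0, 0, 0, 0, 0, -1.6, 0, 0, 0, 0, 0, 0, -1.7, 0, 0, 0, 0, 0, 0, -1.7, 0]}}

```text
clock: 3.88
tool_pos: [0.6611, -0.1792, 0.4324]
eef_rot: [2.321, 2.112, 0.001]
contact_force: [0.5, -1.4, -2.0]
grip_width: 0.265
```

```bash
cat > cad.py <<'E'
from h import *
# caddy top face outline -> corners; by wood colour: differs from the table by lower saturation
def top_quad(d,box,name):
    im=d["img"]; h=cv2.cvtColor(im,cv2.COLOR_RGB2HSV); x0,y0,x1,y1=box
    m=np.zeros(im.shape[:2],np.uint8); H,S,V=[h[...,i].astype(int) for i in range(3)]
    m[y0:y1,x0:x1]=((S<140)&(V>150)&(H>10)&(H<30))[y0:y1,x0:x1]
    m=cv2.morphologyEx(m,cv2.MORPH_CLOSE,np.ones((3,3)))
    cs,_=cv2.findContours(m,cv2.RETR_EXTERNAL,cv2.CHAIN_APPROX_NONE)
    c=max(cs,key=cv2.contourArea)
    return c,cv2.minAreaRect(c)
if __name__=="__main__":
    T=cam("top");S=cam("scene")
    c,rc=top_quad(T,(85,215,170,330),"t"); print("top",rc)
    o=plane(T,*rc[0],.075); print("centre",o.round(4))
    b=cv2.boxPoints(rc); P=np.array([plane(T,*q,.075)[:2] for q in b]); print(P.round(4))
    for i in range(4):
        e=P[(i+1)%4]-P[i]; print(np.linalg.norm(e).round(4),np.degrees(np.arctan2(e[1],e[0])).round(1))
    save(S,"cs.png",(370,140,440,280),4);
E
python3 cad.py
```

```text
top ((125.1273193359375, 274.30352783203125), (22.097457885742188, 82.4952392578125), 25.820993423461914)
centre [0.4811 0.3205 0.075 ]
[[0.3984 0.3867]
 [0.5909 0.3062]
 [0.5659 0.2527]
 [0.3746 0.3344]]
0.2087 -22.7
0.059 -115.0
0.208 156.9
0.0574 65.5
```

View pics/cs.png

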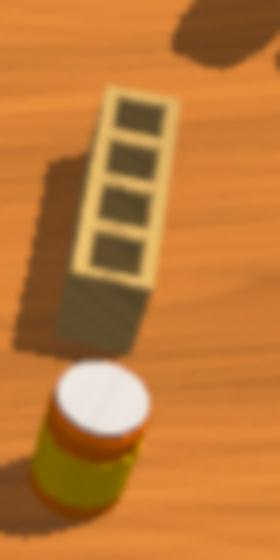

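Run:
```python
from h import *
S=cam("scene")
f=lambda x,y:plane(S,370+(x+.5)/4-.5,140+(y+.5)/4-.5,.075)
P=np.array([f(*p) for p in ((110,87),(178,98),(150,288),(72,272))]);print(P.round(4),P.mean(0).round(4))
print(np.array([f(*p) for p in ((141,117),(132,161),(124,207),(117,253))]).round(4))
```

```text
[[0.3782 0.3395 0.075 ]
 [0.3959 0.3894 0.075 ]
 [0.587  0.3085 0.075 ]
 [0.5661 0.2567 0.075 ]] [0.4818 0.3235 0.075 ]
[[0.414  0.354  0.075 ]
 [0.4603 0.3329 0.075 ]
 [0.5068 0.3129 0.075 ]
 [0.5514 0.2945 0.075 ]]
```

```bash
python3 go.py .5505 .2927 .40 67
```

```text
now [ 0.6609 -0.1793  0.4316] grip 0.262 t 4.025 rows>= 7.8
rot [-1.000e-03  1.400e-02 -9.049e+00] shift [ 7.659 -2.571  0.512]
```

>>> {"method": "servo_tool", "body": {"plan": [0, 0, -1.1, 0.95, -0.3, 0, 0, 0, 0, -2.2, 1.9, -0.6, 0, 0, 0, 0, -3.3, 2.85, -0.95, 0.1, 0, 0, 0, -4.4, 3.8, -1.3, 0.2, 0, 0, 0, -5.5, 4.7, -1.6, 0.3, 0]}}

```text
clock: 4.65
tool_pos: [0.5908, 0.1123, 0.4122]
eef_rot: [1.354, 2.834, -0.002]
contact_force: [1.3, -0.0, -0.8]
grip_width: 0.264
```

```bash
python3 go.py .5505 .2927 .40 67
```

```text
now [0.5908 0.1123 0.4122] grip 0.264 t 4.65 rows>= 3.0
rot [-0.01   0.007 -3.51 ] shift [2.762 1.367 0.198]
```

>>> {"method": "servo_tool", "body": {"plan": [0, 0, -1.2, 1, 0.5, 0.1, 0, 0, 0, -2.4, 2, 1, 0.2, 0, 0, 0, -3.5, 2.76, 1.37, 0.2, 0, 0, 0, -3.5, 2.76, 1.37, 0.2, 0, 0, 0, -3.5, 2.76, 1.37, 0.2, 0]}}

```text
clock: 5.28
tool_pos: [0.5508, 0.2924, 0.3989]
eef_rot: [-0.629, -3.077, 0.005]
contact_force: [0.2, -0.6, -0.8]
grip_width: 0.265
```

```bash
python3 go.py .5505 .2927 .183 67;python3 -c "
from h import *
save(cam('wrist'),'w3.png');save(cam('scene'),'s3.png',(340,60,480,280),2.7)"
```

```text
now [0.5508 0.2924 0.3989] grip 0.265 t 5.275 rows>= 3.5
rot [-0.022 -0.    -0.013] shift [0.006 0.014 3.599]
```

View pics/w3.png

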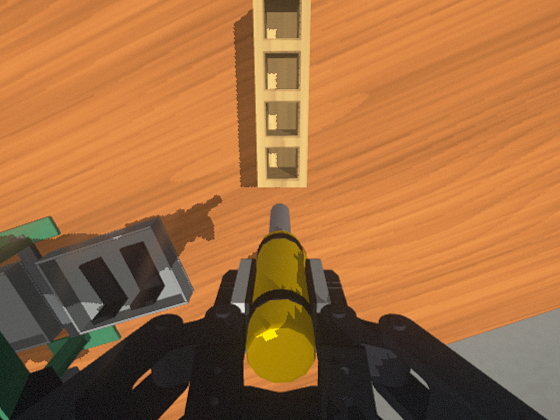

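View pics/s3.png

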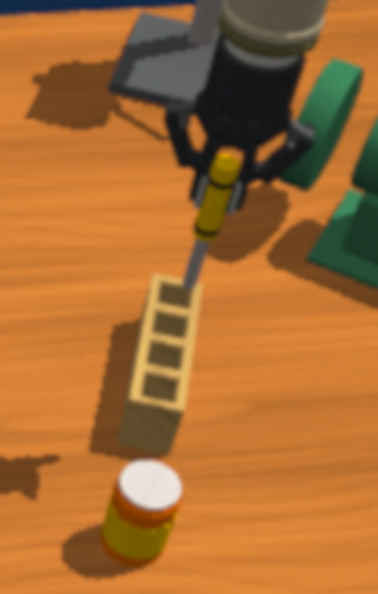

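Run:
```python
from h import *
W=cam("wrist");S=cam("scene")
for p in ((283,161),(282,118),(282,72),(284,21)): print(plane(W,*p,.075).round(4))
print("tip",tri(W,(280,208),S,(340+188/2.7,60+289/2.7)),plane(W,280,208,.231))
print("tooltop",tri(W,(281,350),S,(340+229/2.7,60+157/2.7)))
```

```text
[0.5494 0.295  0.075 ]
[0.5045 0.3129 0.075 ]
[0.4607 0.3316 0.075 ]
[0.417  0.3525 0.075 ]
tip (array([0.55437653, 0.29090993, 0.2220483 ]), np.float64(0.0021431197065091864)) [0.55101918 0.29122969 0.231     ]
tooltop (array([0.54775239, 0.29487827, 0.38013943]), np.float64(0.0022191910502302177))
```

```bash
python3 go.py .5478 .2955 .181 67
```

```text
now [0.5514 0.2912 0.3997] grip 0.265 t 5.475 rows>= 3.5
rot [-0.017  0.006 -0.03 ] shift [0.086 0.051 3.644]
```

>>> {"method": "servo_tool", "body": {"plan": [0, 0, 0, 0.09, 0.05, 0.8, 0, 0, 0, 0, 0.09, 0.05, 1.7, 0, 0, 0, 0, 0.09, 0.05, 2.5, 0, 0, 0, 0, 0.09, 0.05, 3.2, 0, 0, 0, 0, 0.09, 0.05, 3.6, 0]}}

```text
clock: 6.1
tool_pos: [0.5476, 0.294, 0.1815]
eef_rot: [-0.636, -3.076, 0.007]
contact_force: [-0.2, 0.1, -1.1]
grip_width: 0.264
```

>>> {"method": "servo_tool", "body": {"plan": [0, 0, 0, 0, 0, 0.05, 0, 0, 0, 0, 0, 0, 0.05, 0.5, 0, 0, 0, 0, 0, 0.05, 0.6, 0, 0, 0, 0, 0, 0.05, 0.8, 0, 0, 0, 0, 0, 0.05, 0.8]}}

```text
clock: 6.72
tool_pos: [0.5478, 0.2938, 0.1786]
eef_rot: [-0.636, -3.076, 0.007]
contact_force: [-0.0, 0.5, -0.1]
grip_width: 0.798
```

>>> {"method": "servo_tool", "body": {"plan": [0, 0, 0, 0, 0, -0.7, 0.8, 0, 0, 0, 0, 0, -1.6, 0.8, 0, 0, 0, 0, 0, -2.6, 1, 0, 0, 0, 0, 0, -3.6, 1, 0, 0, 0, 0, 0, -3.9, 1]}}

```text
clock: 7.35
tool_pos: [0.5484, 0.2956, 0.4168]
eef_rot: [0.636, 3.073, -0.001]
contact_force: [0.5, -0.2, -0.7]
grip_width: 1.001
```

```bash
python3 go.py .6628 -.143 .42 -5;python3 -c "
from h import *
save(cam('wrist'),'w4.png')"
```

```text
now [0.5484 0.2956 0.4168] grip 1.001 t 7.35 rows>= 7.3
rot [0.018 0.02  8.953] shift [-4.65  -5.953 -0.039]
```

View pics/w4.png

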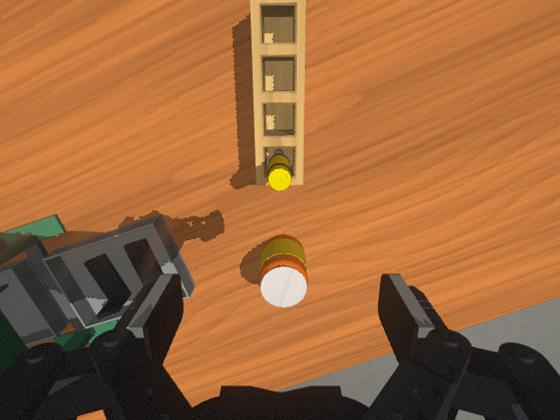

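The wrist view shows the yellow punch standing in the first well (280,175), slightly leaning. Next is white.

>>> {"method": "servo_tool", "body": {"plan": [0, 0, 1.2, -0.62, -0.8, 0, 1, 0, 0, 2.4, -1.25, -1.6, 0, 1, 0, 0, 3.6, -1.9, -2.4, 0, 1, 0, 0, 4.8, -2.5, -3.2, 0, 1, 0, 0, 6, -3.1, -4, 0, 1]}}

```text
clock: 8.02
tool_pos: [0.6238, -0.001, 0.416]
eef_rot: [1.839, 2.545, -0.001]
contact_force: [0.6, -0.1, -0.9]
grip_width: 1.004
```

```bash
python3 go.py .6633 -.1435 .41 -5
```

```text
now [ 0.6238 -0.001   0.416 ] grip 1.004 t 8.025 rows>= 2.4
rot [0.007 0.014 2.911] shift [-2.462 -0.121  0.104]
```

>>> {"method": "servo_tool", "body": {"plan": [0, 0, 1.2, -1, -0.05, 0, 1, 0, 0, 2.4, -2, -0.1, 0, 1, 0, 0, 2.9, -2.46, -0.12, 0.1, 1, 0, 0, 2.9, -2.46, -0.12, 0.1, 1, 0, 0, 2.9, -2.46, -0.12, 0.1, 1]}}

```text
clock: 8.65
tool_pos: [0.6631, -0.1415, 0.4093]
eef_rot: [2.311, 2.128, -0.001]
contact_force: [1.0, 1.4, -0.5]
grip_width: 1.0
```

```bash
python3 go.py .6633 -.1435 .329 -5;python3 -c "
from h import *
save(cam('wrist'),'w5.png');save(cam('scene'),'s5.png',(180,100,345,280),3.2)"
```

```text
now [ 0.6631 -0.1415  0.4093] grip 1.0 t 8.65 rows>= 1.3
rot [-0.001  0.003  0.033] shift [-0.033  0.007  1.338]
```

View pics/w5.png

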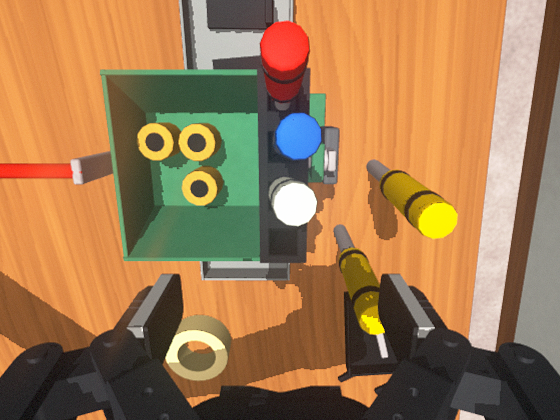

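View pics/s5.png

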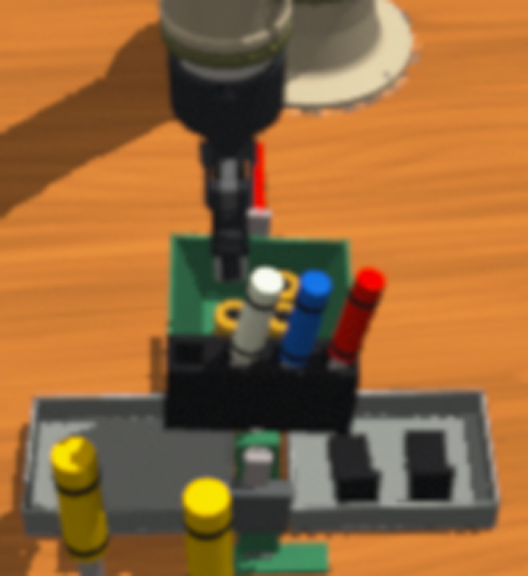

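The scene view shows the tub has turned slightly toward +y and the three remaining punches now lean that way: white top (263,188), blue (279,189), red (296,187) in full-frame pixels. I'll re-measure them.

Run:
```python
from h import *
W=cam("wrist");S=cam("scene");T=cam("top")
cs=lambda x,y:(180+(x+.5)/3.2-.5,100+(y+.5)/3.2-.5)
for n,w,s in (("white",(294,204),(267,282)),("blue",(299,137),(316,286)),("red",(285,47),(370,284))):
    print(n,tri(W,w,S,cs(*s)))
for n,w,s in (("blkcorner -y+x",(305,262),(166,342)),("blk +y+x",(309,75),(357,340)),("bar in end",(72,171),(259,212))): print(n,tri(W,w,S,cs(*s)))
save(T,"t5.png",(205,130,385,310),3.2)
```

```text
white (array([ 0.67305114, -0.11586772,  0.30668921]), np.float64(0.0005583893695244856))
blue (array([ 0.67812151, -0.0810585 ,  0.30411128]), np.float64(0.0014133815382380871))
red (array([ 0.67422951, -0.03956914,  0.29762633]), np.float64(0.0004635165209401922))
blkcorner -y+x (array([ 0.67649935, -0.18744356,  0.24898739]), np.float64(0.01050035006371298))
blk +y+x (array([ 0.68878451, -0.05070338,  0.25352696]), np.float64(0.0021565911865476543))
bar in end (array([ 0.50406875, -0.1053019 ,  0.21635768]), np.float64(0.0007977395428250255))
```

View pics/t5.png

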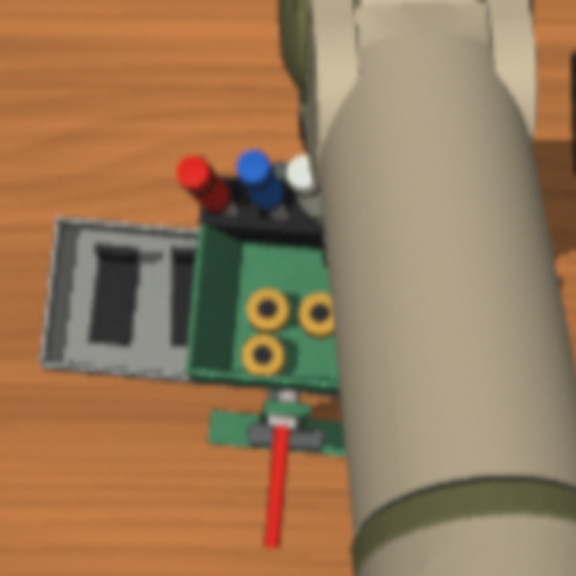

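```bash
cat > goa.py <<'E'
from h import *
import sys
def rela(base,top,d,ang,up=0):
    """grasp point d along tool axis from base, TCP 54 mm behind, plus up along axis"""
    base=np.array(base);top=np.array(top);ax=(top-base)/np.linalg.norm(top-base)
    p=base+ax*(d+.054+up)
    a=np.radians(ang); y=np.array([np.cos(a),np.sin(a),0]); z=-ax; y-=z*(y@z); y/=np.linalg.norm(y); x=np.cross(y,z)
    s=r.sense(); R0=Rot.from_rotvec(s["eef_rot"]); p0=s["tool_pos"]
    rv=(R0.inv()*Rot.from_matrix(np.stack([x,y,z],1))).as_rotvec(degrees=True)/8; t=R0.inv().apply(p-p0)/.06
    print("len",np.linalg.norm(top-base).round(4),"axis",ax.round(3),"tcp",p.round(4),"rot",rv.round(3),"shift",t.round(3))
if __name__=="__main__":
    v=[float(a) for a in sys.argv[1:]]; rela(v[:3],v[3:6],v[6],v[7],v[8])
E
python3 goa.py .662 -.144 .161 .673 -.116 .307 .114 -5 .075; python3 goa.py .662 -.144 .161 .673 -.116 .307 .114 -5 0
```

```text
len 0.1491 axis [0.074 0.188 0.979] tcp [ 0.6799 -0.0984  0.399 ] rot [ 0.423 -1.386  0.063] shift [0.75  0.215 0.192]
len 0.1491 axis [0.074 0.188 0.979] tcp [ 0.6744 -0.1124  0.3255] rot [ 0.423 -1.386  0.063] shift [0.51  0.141 1.416]
```

>>> {"method": "servo_tool", "body": {"plan": [0.2, -0.7, 0.03, 0.38, 0.1, 0, 1, 0.4, -1.4, 0.06, 0.75, 0.21, 0.19, 1, 0.4, -1.4, 0.06, 0.67, 0.19, 0.6, 1, 0.4, -1.4, 0.06, 0.59, 0.165, 1.0, 1, 0.4, -1.4, 0.06, 0.51, 0.14, 1.4, 1]}}

```text
clock: 9.52
tool_pos: [0.6743, -0.1117, 0.326]
eef_rot: [2.242, 2.047, -0.276]
contact_force: [0.6, -0.3, -0.0]
grip_width: 0.997
```

>>> {"method": "servo_tool", "body": {"plan": [0, 0, 0, 0, 0, 0.02, 0.6, 0, 0, 0, 0, 0, 0.02, 0.3, 0, 0, 0, 0, 0, 0.02, 0, 0, 0, 0, 0, 0, 0.02, 0, 0, 0, 0, 0, 0, 0.02, 0]}}

```text
clock: 10.15
tool_pos: [0.6743, -0.1116, 0.326]
eef_rot: [2.241, 2.046, -0.275]
contact_force: [-1.1, 0.9, 5.1]
grip_width: 0.262
```

```bash
python3 -c "
from h import *
save(cam('wrist'),'w6.png');save(cam('scene'),'s6.png',(180,100,345,280),3.2);s=r.sense();print(s['tool_pos'],s['grip_width'],s['contact_force'])"
```

```text
[ 0.6743081  -0.11167657  0.32603589] 0.26416296549162893 [-1.28157829  1.95050043  5.42353971]
```

View pics/w6.png

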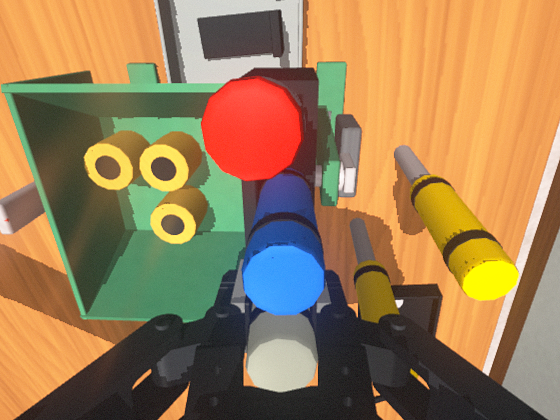

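View pics/s6.png

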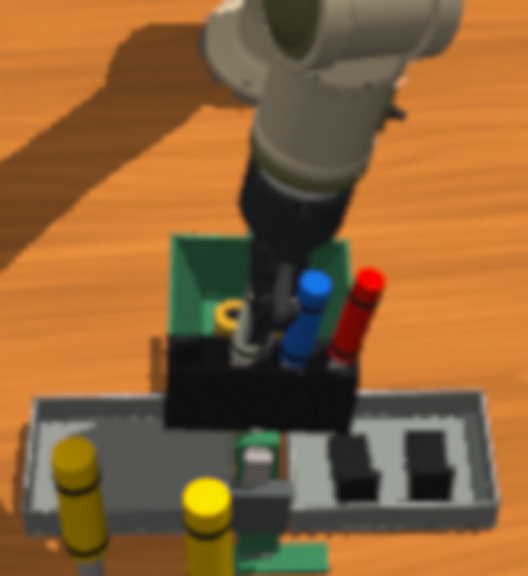

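White is gripped (0.264). I'll pull it along its own axis.

>>> {"method": "servo_tool", "body": {"plan": [0, 0, 0, 0, 0, -0.35, 0, 0, 0, 0, 0, 0, -0.7, 0, 0, 0, 0, 0, 0, -1.1, 0, 0, 0, 0, 0, 0, -1.5, 0, 0, 0, 0, 0, 0, -1.6, 0]}}

```text
clock: 10.88
tool_pos: [0.6814, -0.0929, 0.4217]
eef_rot: [2.24, 2.045, -0.271]
contact_force: [-0.1, 0.2, -1.0]
grip_width: 0.266
```

```bash
python3 go.py .5045 .3127 .40 67; python3 cad.py|head -2; python3 -c "
from h import *
save(cam('scene'),'s7.png',(180,100,345,280),3.2)"
```

```text
now [ 0.6814 -0.0929  0.4217] grip 0.266 t 10.875 rows>= 7.1
rot [-1.191  0.995 -8.993] shift [ 6.428 -3.558 -0.736]
top ((123.1102523803711, 278.38641357421875), (22.15796661376953, 72.74752807617188), 25.709951400756836)
centre [0.4706 0.3251 0.075 ]
```

View pics/s7.png

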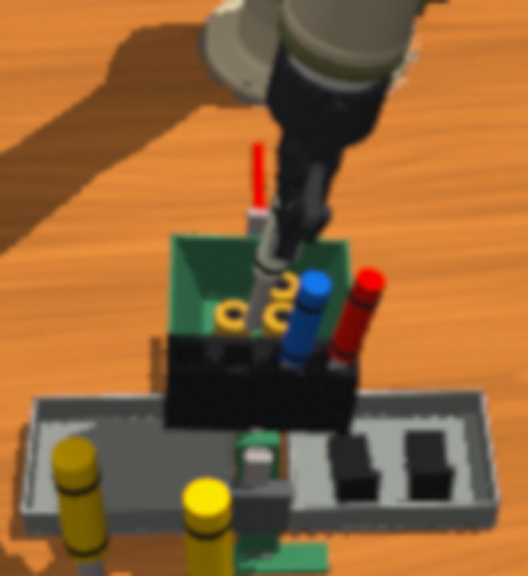

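>>> {"method": "servo_tool", "body": {"plan": [0, 0, 0, 0, 0, -1, 0, 0, 0, 0, 0, 0, -1.4, 0, -0.3, 0.2, -1.2, 0.8, -0.4, -1.5, 0, -0.5, 0.4, -2.4, 1.7, -0.9, -1.5, 0, -0.7, 0.6, -3.6, 2.6, -1.4, -1.4, 0]}}

```text
clock: 11.65
tool_pos: [0.6151, 0.0842, 0.4745]
eef_rot: [1.673, 2.585, -0.11]
contact_force: [0.4, 0.2, -0.4]
grip_width: 0.267
```

```bash
python3 go.py .5045 .3127 .40 67
```

```text
now [0.6151 0.0842 0.4745] grip 0.267 t 11.65 rows>= 4.2
rot [-0.425  0.541 -5.35 ] shift [ 4.323 -0.094  0.86 ]
```

>>> {"method": "servo_tool", "body": {"plan": [-0.1, 0.1, -1.2, 1, 0, 0.1, 0, -0.2, 0.25, -2.4, 2, -0.05, 0.3, 0, -0.3, 0.4, -3.6, 3, -0.1, 0.5, 0, -0.42, 0.54, -4.8, 4, -0.1, 0.8, 0, -0.42, 0.54, -5.35, 4.32, -0.1, 0.86, 0]}}

```text
clock: 12.28
tool_pos: [0.5017, 0.3145, 0.3979]
eef_rot: [-0.614, -3.077, 0.003]
contact_force: [1.1, -1.2, -0.4]
grip_width: 0.265
```

>>> {"method": "servo_tool", "body": {"plan": [0, 0, 0, 0, 0, 0, 0, 0, 0, 0, 0, 0, 0, 0]}}

```text
clock: 12.52
tool_pos: [0.5027, 0.3131, 0.3976]
eef_rot: [-0.619, -3.076, 0.004]
contact_force: [-0.6, 0.1, -1.4]
grip_width: 0.264
```

```bash
python3 go.py .5045 .3127 .40 67;python3 -c "
from h import *
save(cam('wrist'),'w7.png');save(cam('scene'),'s8.png',(340,60,480,280),2.7)"
```

```text
now [0.5027 0.3131 0.3976] grip 0.264 t 12.525 rows>= 0.0
rot [-0.025 -0.021  0.031] shift [-0.03   0.006 -0.04 ]
```

View pics/w7.png

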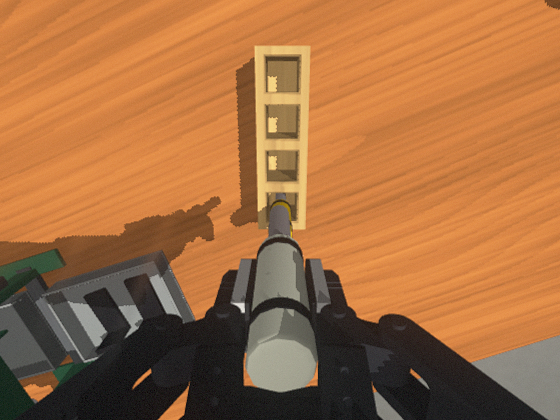

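View pics/s8.png

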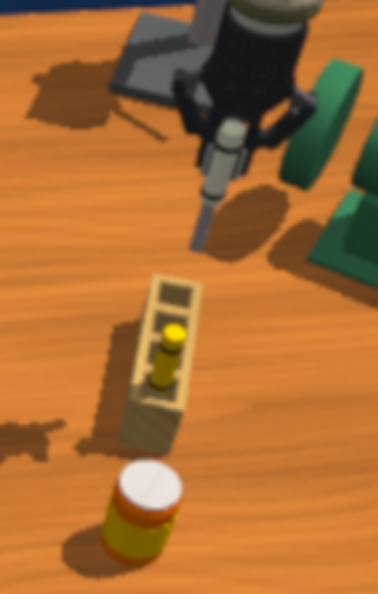

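```bash
python3 - <<'E'
from h import *
W=cam("wrist");S=cam("scene")
for p in ((282,165),(282,121),(283,74)): print(plane(W,*p,.075).round(4))
f=lambda x,y:(340+(x+.5)/2.7-.5,60+(y+.5)/2.7-.5)
print("tip",tri(W,(282,200),S,f(197,249)),plane(S,*f(197,249),.228))
print("tooltop",tri(W,(281,358),S,f(232,130)))
E
python3 go.py .5025 .315 .181 67
```

```text
[0.5036 0.3144 0.075 ]
[0.4579 0.3335 0.075 ]
[0.4133 0.3532 0.075 ]
tip (array([0.4988246 , 0.31672345, 0.22424494]), np.float64(0.00100178724151149)) [0.50304459 0.31503926 0.228     ]
tooltop (array([0.50352989, 0.31364314, 0.37654468]), np.float64(2.9605600350759264e-06))
now [0.5026 0.3133 0.3982] grip 0.265 t 12.725 rows>= 3.5
rot [-0.017 -0.017  0.035] shift [3.00e-03 3.30e-02 3.62e+00]
```

>>> {"method": "servo_tool", "body": {"plan": [0, 0, 0, -0.05, 0.02, 0.8, 0, 0, 0, 0, -0.05, 0.02, 1.7, 0, 0, 0, 0, -0.05, 0.02, 2.5, 0, 0, 0, 0, -0.05, 0.02, 3.2, 0, 0, 0, 0, -0.05, 0.02, 3.6, 0]}}

```text
clock: 13.35
tool_pos: [0.5053, 0.3119, 0.1803]
eef_rot: [-0.621, -3.076, 0.005]
contact_force: [-0.1, 0.1, -1.2]
grip_width: 0.266
```

>>> {"method": "servo_tool", "body": {"plan": [0, 0, 0, 0, 0, 0.05, 0, 0, 0, 0, 0, 0, 0.05, 0.5, 0, 0, 0, 0, 0, 0.05, 0.6, 0, 0, 0, 0, 0, 0.05, 0.8, 0, 0, 0, 0, 0, 0.05, 0.8]}}

```text
clock: 13.98
tool_pos: [0.5055, 0.312, 0.1779]
eef_rot: [-0.621, -3.077, 0.004]
contact_force: [1.0, 0.1, 0.4]
grip_width: 0.803
```

>>> {"method": "servo_tool", "body": {"plan": [0, 0, 0, 0, 0, -0.7, 0.8, 0, 0, 0, 0, 0, -1.6, 0.8, 0, 0, 0, 0, 0, -2.6, 1, 0, 0, 0, 0, 0, -3.6, 1, 0, 0, 0, 0, 0, -3.9, 1]}}

```text
clock: 14.6
tool_pos: [0.5065, 0.3134, 0.4161]
eef_rot: [0.621, 3.078, 0.002]
contact_force: [0.4, -0.4, -0.4]
grip_width: 0.997
```

```bash
python3 - <<'E'
from h import *
W=cam("wrist");save(W,"w8.png")
E
python3 goa.py .664 -.108 .161 .678 -.081 .304 .114 -5 .085
```

```text
len 0.1462 axis [0.096 0.185 0.978] tcp [ 0.6882 -0.0613  0.4085] rot [ 1.38  -0.843  9.039] shift [-5.211 -4.579  0.133]
```

View pics/w8.png

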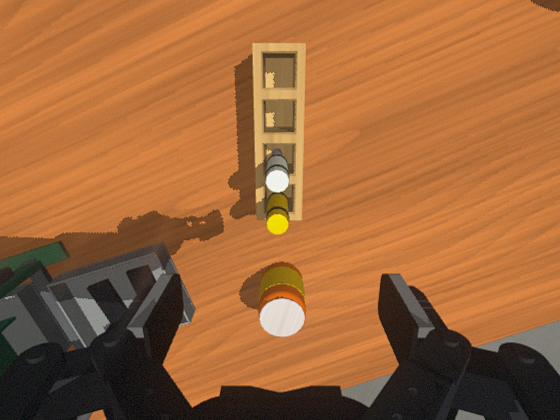

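White stands in the second well (277,178). Next is blue.

>>> {"method": "servo_tool", "body": {"plan": [0, 0, 1.2, -0.65, -0.6, 0, 1, 0, 0, 2.4, -1.3, -1.2, 0, 1, 0, 0, 3.6, -1.95, -1.75, 0, 1, 0, 0, 4.8, -2.6, -2.35, 0, 1, 0, 0, 6, -3.3, -2.9, 0, 1]}}

```text
clock: 15.28
tool_pos: [0.6217, 0.0741, 0.4148]
eef_rot: [-1.828, -2.555, 0.001]
contact_force: [1.5, 0.4, 0.9]
grip_width: 1.004
```

```bash
python3 go.py .685 -.075 .42 -5
```

```text
now [0.6217 0.0741 0.4148] grip 1.004 t 15.275 rows>= 2.6
rot [-3.000e-03  1.000e-03  2.981e+00] shift [-2.693  0.196 -0.087]
```

>>> {"method": "servo_tool", "body": {"plan": [0, 0, 1.2, -1, 0.1, 0, 1, 0, 0, 2.4, -2, 0.15, 0, 1, 0, 0, 3, -2.7, 0.2, -0.1, 1, 0, 0, 3, -2.7, 0.2, -0.1, 1, 0, 0, 3, -2.7, 0.2, -0.1, 1]}}

```text
clock: 15.9
tool_pos: [0.6849, -0.0746, 0.4192]
eef_rot: [-2.316, -2.119, 0.003]
contact_force: [0.2, 1.0, 0.4]
grip_width: 0.997
```

```bash
python3 goa.py .664 -.108 .161 .678 -.081 .304 .114 -5 .075;python3 -c "
from h import *
save(cam('wrist'),'w9.png');save(cam('scene'),'s9.png',(180,100,345,280),3.2)"
```

```text
len 0.1462 axis [0.096 0.185 0.978] tcp [ 0.6873 -0.0631  0.3987] rot [ 0.545 -1.391  0.047] shift [0.195 0.024 0.341]
```

View pics/w9.png

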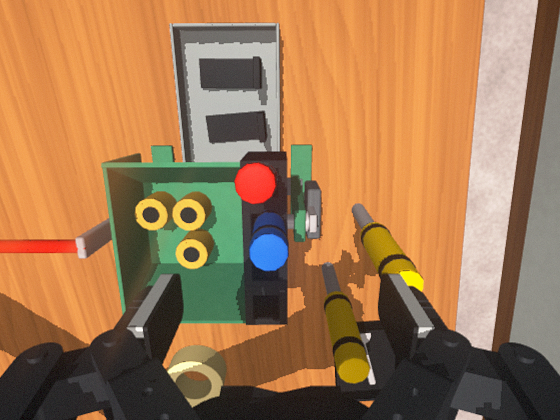

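View pics/s9.png

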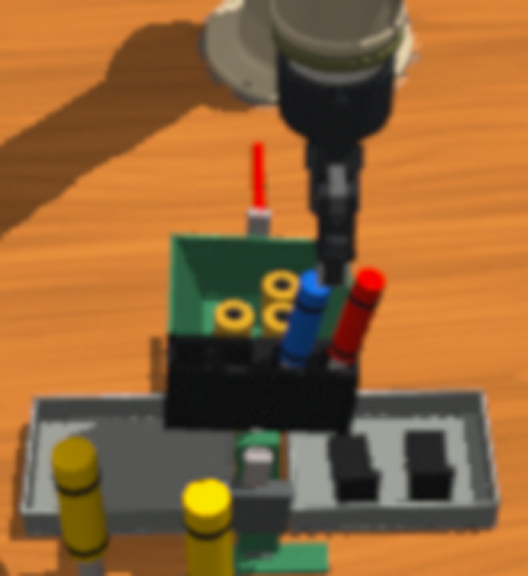

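```bash
python3 - <<'E'
from h import *
W=cam("wrist");S=cam("scene")
cs=lambda x,y:(180+(x+.5)/3.2-.5,100+(y+.5)/3.2-.5)
for n,w,s in (("blue",(269,252),(315,285)),("red",(255,184),(370,284))):
    print(n,tri(W,w,S,cs(*s)),plane(W,*w,.305))
E
python3 goa.py .666 -.106 .161 .673 -.078 .306 .114 -5 .075;python3 goa.py .666 -.106 .161 .673 -.078 .306 .114 -5 0
```

```text
blue (array([ 0.67766637, -0.081144  ,  0.30459222]), np.float64(0.00024054501180294487)) [ 0.67763112 -0.08105556  0.305     ]
red (array([ 0.67353438, -0.04031341,  0.29741193]), np.float64(0.0013820250631909775)) [ 0.67397241 -0.03893426  0.305     ]
len 0.1478 axis [0.047 0.189 0.981] tcp [ 0.6775 -0.06    0.3993] rot [ 0.212 -1.391  0.019] shift [ 0.22  -0.145  0.353]
len 0.1478 axis [0.047 0.189 0.981] tcp [ 0.674  -0.0742  0.3258] rot [ 0.212 -1.391  0.019] shift [-0.021 -0.182  1.579]
```

```bash
python3 goa.py .666 -.1085 .161 .6775 -.081 .306 .114 -5 .075;python3 goa.py .666 -.1085 .161 .6775 -.081 .306 .114 -5 0
```

```text
len 0.148 axis [0.078 0.186 0.98 ] tcp [ 0.6849 -0.0634  0.399 ] rot [ 0.43  -1.385  0.04 ] shift [ 0.175 -0.018  0.358]
len 0.148 axis [0.078 0.186 0.98 ] tcp [ 0.6791 -0.0773  0.3256] rot [ 0.43  -1.385  0.04 ] shift [-0.065 -0.093  1.583]
```

>>> {"method": "servo_tool", "body": {"plan": [0.2, -0.7, 0.02, 0.1, 0, 0.1, 1, 0.43, -1.4, 0.04, 0.17, -0.02, 0.36, 1, 0.43, -1.4, 0.04, 0.1, -0.04, 0.8, 1, 0.43, -1.4, 0.04, 0.0, -0.07, 1.2, 1, 0.43, -1.4, 0.04, -0.06, -0.09, 1.58, 1]}}

```text
clock: 16.73
tool_pos: [0.679, -0.0763, 0.325]
eef_rot: [2.247, 2.05, -0.283]
contact_force: [0.6, -0.8, -1.4]
grip_width: 1.001
```

>>> {"method": "servo_tool", "body": {"plan": [0, 0, 0, 0, 0, 0.01, 0.6, 0, 0, 0, 0, 0, 0.01, 0.3, 0, 0, 0, 0, 0, 0.01, 0, 0, 0, 0, 0, 0, 0.01, 0, 0, 0, 0, 0, 0, 0.01, 0]}}

```text
clock: 17.35
tool_pos: [0.6793, -0.0762, 0.3256]
eef_rot: [2.246, 2.049, -0.281]
contact_force: [-0.8, 1.9, 5.8]
grip_width: 0.265
```

>>> {"method": "servo_tool", "body": {"plan": [0, 0, 0, 0, 0, -0.35, 0, 0, 0, 0, 0, 0, -0.7, 0, 0, 0, 0, 0, 0, -1.1, 0, 0, 0, 0, 0, 0, -1.6, 0, 0, 0, 0, 0, 0, -2.5, 0]}}

```text
clock: 17.98
tool_pos: [0.69, -0.0484, 0.4716]
eef_rot: [2.248, 2.05, -0.286]
contact_force: [2.1, -0.0, -0.7]
grip_width: 0.266
```

```bash
python3 go.py .4585 .333 .40 67;python3 -c "
from h import *
save(cam('scene'),'s10.png',(180,70,345,250),3.2)"
```

```text
now [ 0.69   -0.0484  0.4716] grip 0.266 t 17.975 rows>= 7.2
rot [-1.274  0.928 -9.   ] shift [ 6.121 -4.38   0.282]
```

View pics/s10.png

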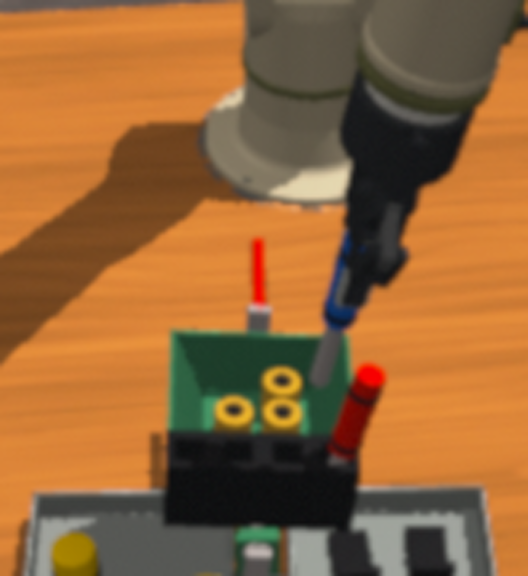

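>>> {"method": "servo_tool", "body": {"plan": [0, 0, 0, 0, 0, -0.5, 0, -0.3, 0.2, -1.2, 0.8, -0.5, -0.6, 0, -0.5, 0.4, -2.4, 1.7, -1.1, -0.6, 0, -0.7, 0.5, -3.6, 2.5, -1.7, -0.5, 0, -0.9, 0.7, -4.8, 3.3, -2.3, -0.4, 0]}}

```text
clock: 18.65
tool_pos: [0.5714, 0.1671, 0.473]
eef_rot: [1.451, 2.723, -0.066]
contact_force: [0.9, -0.2, -0.8]
grip_width: 0.266
```

```bash
python3 go.py .4605 .332 .40 67
```

```text
now [0.5714 0.1671 0.473 ] grip 0.266 t 18.65 rows>= 3.4
rot [-0.223  0.453 -4.138] shift [3.388 0.01  0.986]
```

>>> {"method": "servo_tool", "body": {"plan": [-0.1, 0.1, -1.2, 1, 0, 0.1, 0, -0.15, 0.25, -2.4, 2, 0, 0.4, 0, -0.22, 0.45, -3.6, 3, 0, 0.8, 0, -0.22, 0.45, -4.14, 3.39, 0, 0.98, 0, -0.22, 0.45, -4.14, 3.39, 0, 0.98, 0]}}

```text
clock: 19.27
tool_pos: [0.4588, 0.3328, 0.3995]
eef_rot: [-0.621, -3.079, 0.002]
contact_force: [-0.4, -0.7, -0.6]
grip_width: 0.266
```

>>> {"method": "servo_tool", "body": {"plan": [0, 0, 0, 0, 0, 0, 0]}}

```text
clock: 19.4
tool_pos: [0.46, 0.3319, 0.3997]
eef_rot: [-0.626, -3.079, 0.003]
contact_force: [-0.3, -0.7, -1.4]
grip_width: 0.262
```

```bash
python3 go.py .4605 .332 .181 67;python3 -c "
from h import *
save(cam('wrist'),'w10.png');save(cam('scene'),'s11.png',(340,60,480,280),2.7)"
```

```text
now [0.46   0.3319 0.3997] grip 0.262 t 19.4 rows>= 3.5
rot [-0.014  0.003  0.004] shift [-0.006  0.013  3.645]
```

View pics/w10.png

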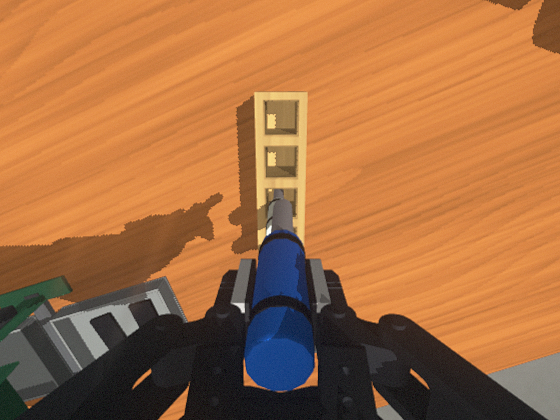

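View pics/s11.png

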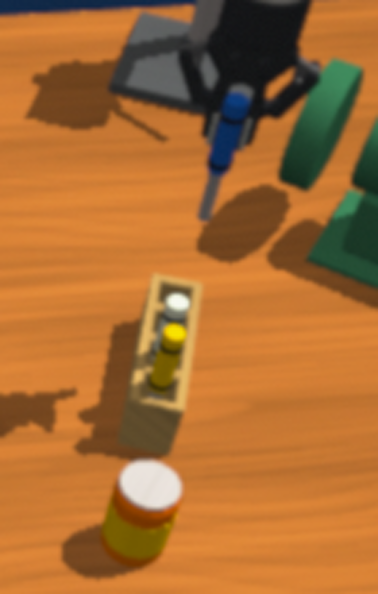

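Run:
```python
from h import *
W=cam("wrist");S=cam("scene")
for p in ((282,161),(281,118)): print(plane(W,*p,.075).round(4))
f=lambda x,y:(340+(x+.5)/2.7-.5,60+(y+.5)/2.7-.5)
print("tip",tri(W,(279,196),S,f(205,218)))
```

```text
[0.4575 0.335  0.075 ]
[0.4126 0.3527 0.075 ]
tip (array([0.45361172, 0.33676214, 0.22607101]), np.float64(0.005450880907990797))
```

>>> {"method": "servo_tool", "body": {"plan": [0, 0, 0, -0.05, 0.01, 0.8, 0, 0, 0, 0, -0.05, 0.01, 1.7, 0, 0, 0, 0, -0.05, 0.01, 2.5, 0, 0, 0, 0, -0.05, 0.01, 3.2, 0, 0, 0, 0, -0.05, 0.01, 3.62, 0]}}

```text
clock: 20.23
tool_pos: [0.4629, 0.3301, 0.1809]
eef_rot: [-0.627, -3.077, 0.004]
contact_force: [0.4, -0.6, -1.2]
grip_width: 0.267
```

>>> {"method": "servo_tool", "body": {"plan": [0, 0, 0, 0, 0, 0.05, 0, 0, 0, 0, 0, 0, 0.05, 0.5, 0, 0, 0, 0, 0, 0.05, 0.6, 0, 0, 0, 0, 0, 0.05, 0.8, 0, 0, 0, 0, 0, 0.05, 0.8]}}

```text
clock: 20.85
tool_pos: [0.4631, 0.3301, 0.1783]
eef_rot: [-0.627, -3.078, 0.004]
contact_force: [-0.0, -0.0, 0.3]
grip_width: 0.801
```

>>> {"method": "servo_tool", "body": {"plan": [0, 0, 0, 0, 0, -0.7, 0.8, 0, 0, 0, 0, 0, -1.6, 0.8, 0, 0, 0, 0, 0, -2.6, 1, 0, 0, 0, 0, 0, -3.6, 1, 0, 0, 0, 0, 0, -3.9, 1]}}

```text
clock: 21.48
tool_pos: [0.4635, 0.3315, 0.4162]
eef_rot: [0.627, 3.075, 0.003]
contact_force: [-0.4, 0.7, -1.1]
grip_width: 1.001
```

```bash
python3 - <<'E'
from h import *
W=cam("wrist");save(W,"w11.png")
E
python3 go.py .681 -.034 .42 -5
```

```text
now [0.4636 0.3314 0.4165] grip 0.999 t 21.525 rows>= 6.8
rot [0.029 0.011 8.992] shift [-5.719 -4.185 -0.048]
```

View pics/w11.png

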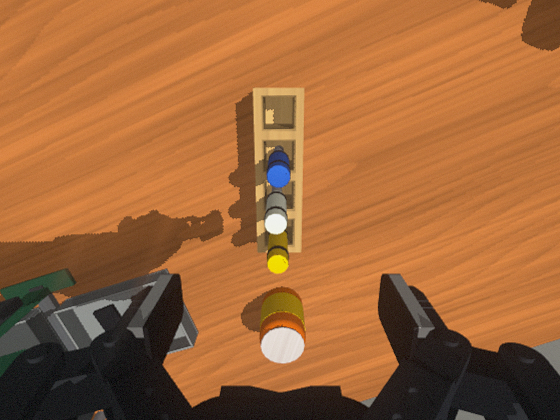

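Blue stands in the third well (279,172). Now red.

>>> {"method": "servo_tool", "body": {"plan": [0, 0, 1.2, -0.75, -0.55, 0, 1, 0, 0, 2.4, -1.5, -1.1, 0, 1, 0, 0, 3.6, -2.25, -1.65, 0, 1, 0, 0, 4.8, -3, -2.2, 0, 1, 0, 0, 6, -3.8, -2.75, 0, 1]}}

```text
clock: 22.15
tool_pos: [0.609, 0.0884, 0.4152]
eef_rot: [1.832, 2.55, 0.002]
contact_force: [1.9, 0.4, -0.6]
grip_width: 1.003
```

```bash
python3 go.py .681 -.034 .42 -5
```

```text
now [0.609  0.0884 0.4152] grip 1.003 t 22.15 rows>= 2.3
rot [1.300e-02 2.000e-03 2.954e+00] shift [-2.316  0.485 -0.077]
```

>>> {"method": "servo_tool", "body": {"plan": [0, 0, 1.2, -0.9, 0.2, 0, 1, 0, 0, 2.4, -1.8, 0.4, 0, 1, 0, 0, 2.95, -2.3, 0.48, -0.08, 1, 0, 0, 2.95, -2.3, 0.48, -0.08, 1, 0, 0, 2.95, -2.3, 0.48, -0.08, 1]}}

```text
clock: 22.78
tool_pos: [0.6798, -0.0321, 0.4187]
eef_rot: [-2.313, -2.125, 0.0]
contact_force: [0.0, 0.4, 0.4]
grip_width: 1.001
```

```bash
python3 -c "
from h import *
save(cam('wrist'),'w12.png');save(cam('scene'),'s12.png',(180,100,345,280),3.2)"
```

```text
(no output)
```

View pics/w12.png

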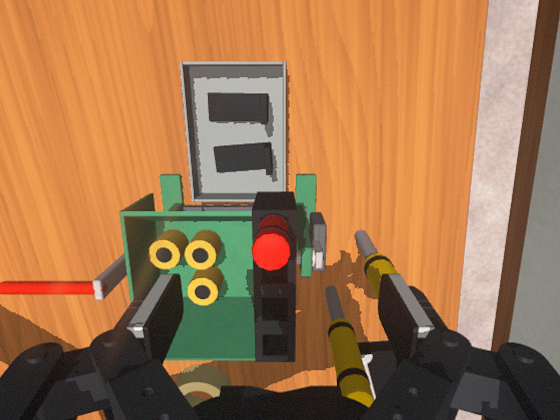

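View pics/s12.png

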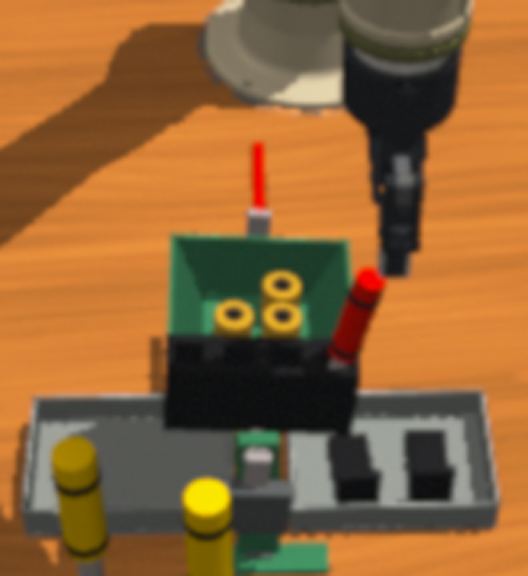

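```bash
python3 - <<'E'
from h import *
W=cam("wrist");S=cam("scene")
cs=lambda x,y:(180+(x+.5)/3.2-.5,100+(y+.5)/3.2-.5)
print(tri(W,(272,252),S,cs(370,284)),plane(W,272,252,.3))
E
python3 goa.py .668 -.071 .155 .674 -.0405 .300 .114 -5 .075;python3 goa.py .668 -.071 .155 .674 -.0405 .300 .114 -5 0
```

```text
(array([ 0.67484507, -0.04075325,  0.29925156]), np.float64(0.0019779881229525526)) [ 0.67431306 -0.04129442  0.3       ]
len 0.1483 axis [0.04  0.206 0.978] tcp [ 0.6778 -0.021   0.3926] rot [ 0.173 -1.506  0.035] shift [ 0.177 -0.052  0.457]
len 0.1483 axis [0.04  0.206 0.978] tcp [ 0.6748 -0.0364  0.3193] rot [ 0.173 -1.506  0.035] shift [-0.084 -0.083  1.68 ]
```

>>> {"method": "servo_tool", "body": {"plan": [0.1, -0.75, 0.02, 0.1, -0.02, 0.2, 1, 0.17, -1.5, 0.03, 0.17, -0.05, 0.46, 1, 0.17, -1.5, 0.03, 0.1, -0.06, 0.85, 1, 0.17, -1.5, 0.03, 0.0, -0.07, 1.3, 1, 0.17, -1.5, 0.03, -0.08, -0.08, 1.68, 1]}}

```text
clock: 23.6
tool_pos: [0.6746, -0.0355, 0.3184]
eef_rot: [2.216, 2.031, -0.255]
contact_force: [-0.7, -0.3, -0.6]
grip_width: 0.999
```

>>> {"method": "servo_tool", "body": {"plan": [0, 0, 0, 0, 0, 0.01, 0.6, 0, 0, 0, 0, 0, 0.01, 0.3, 0, 0, 0, 0, 0, 0.01, 0, 0, 0, 0, 0, 0, 0.01, 0, 0, 0, 0, 0, 0, 0.01, 0]}}

```text
clock: 24.22
tool_pos: [0.6748, -0.0353, 0.3187]
eef_rot: [2.216, 2.031, -0.253]
contact_force: [-0.1, 1.1, 3.8]
grip_width: 0.262
```

>>> {"method": "servo_tool", "body": {"plan": [0, 0, 0, 0, 0, -0.35, 0, 0, 0, 0, 0, 0, -0.7, 0, 0, 0, 0, 0, 0, -1.1, 0, 0, 0, 0, 0, 0, -1.6, 0, 0, 0, 0, 0, 0, -2.3, 0]}}

```text
clock: 24.85
tool_pos: [0.6797, -0.0073, 0.4535]
eef_rot: [2.217, 2.031, -0.256]
contact_force: [0.2, 0.4, -0.9]
grip_width: 0.265
```

```bash
python3 go.py .4165 .35 .40 67;python3 -c "
from h import *
save(cam('scene'),'s13.png',(180,70,345,250),3.2)"
```

```text
now [ 0.6797 -0.0073  0.4535] grip 0.265 t 24.85 rows>= 7.2
rot [-1.084  1.192 -8.966] shift [ 5.626 -4.882 -0.168]
```

View pics/s13.png

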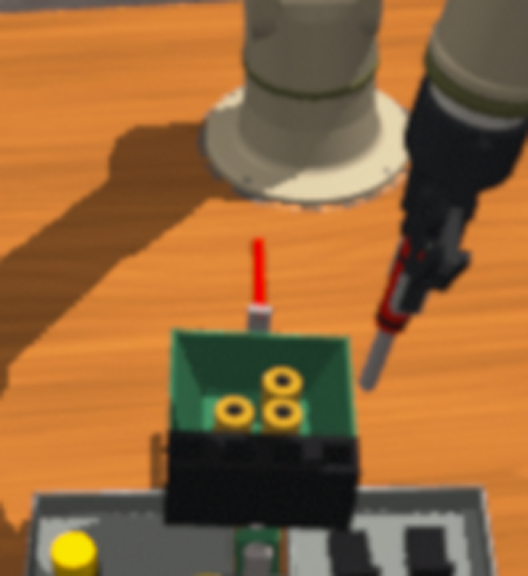

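>>> {"method": "servo_tool", "body": {"plan": [-0.1, 0.1, -1.2, 0.75, -0.65, -0.1, 0, -0.3, 0.3, -2.4, 1.5, -1.3, -0.2, 0, -0.4, 0.45, -3.6, 2.25, -1.95, -0.2, 0, -0.6, 0.65, -4.8, 3, -2.6, -0.2, 0, -0.7, 0.8, -6, 3.75, -3.25, -0.2, 0]}}

```text
clock: 25.52
tool_pos: [0.5045, 0.2348, 0.4285]
eef_rot: [1.218, 2.842, -0.086]
contact_force: [0.4, 0.5, -1.1]
grip_width: 0.263
```

```bash
python3 go.py .4165 .35 .40 67
```

```text
now [0.5045 0.2348 0.4285] grip 0.263 t 25.525 rows>= 2.4
rot [-0.324  0.421 -2.922] shift [2.428 0.275 0.306]
```

>>> {"method": "servo_tool", "body": {"plan": [-0.1, 0.15, -1.1, 0.9, 0.1, 0.1, 0, -0.2, 0.3, -2.2, 1.8, 0.2, 0.2, 0, -0.32, 0.42, -2.92, 2.43, 0.27, 0.3, 0, -0.32, 0.42, -2.92, 2.43, 0.27, 0.3, 0, -0.32, 0.42, -2.92, 2.43, 0.27, 0.3, 0]}}

```text
clock: 26.15
tool_pos: [0.417, 0.3492, 0.4]
eef_rot: [0.63, 3.078, -0.002]
contact_force: [0.6, 0.1, -1.0]
grip_width: 0.269
```

```bash
python3 go.py .4165 .35 .181 67;python3 -c "
from h import *
save(cam('wrist'),'w13.png');save(cam('scene'),'s14.png',(340,60,480,280),2.7)"
```

```text
now [0.417  0.3492 0.4   ] grip 0.269 t 26.15 rows>= 3.5
rot [-0.01   0.004 -0.016] shift [0.015 0.014 3.651]
```

View pics/w13.png

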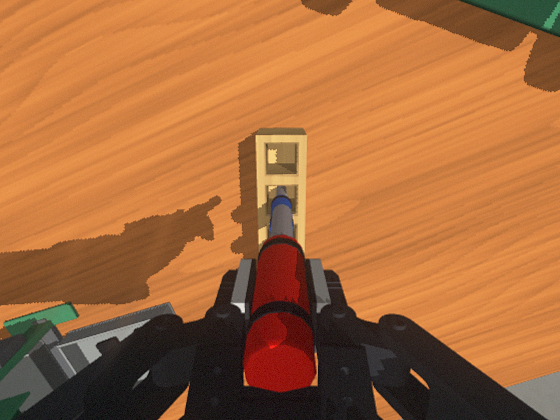

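View pics/s14.png

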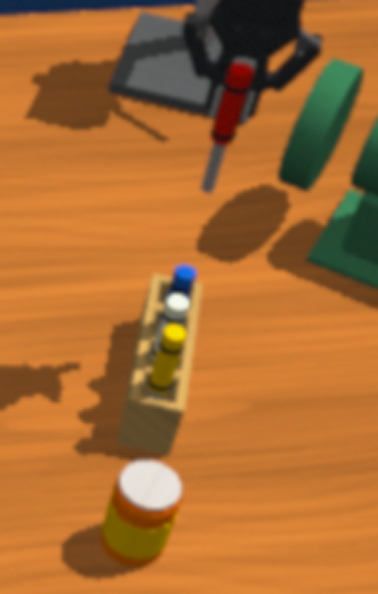

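Run:
```python
from h import *
W=cam("wrist");S=cam("scene")
print(plane(W,282,158,.075).round(4))
f=lambda x,y:(340+(x+.5)/2.7-.5,60+(y+.5)/2.7-.5)
print("tip",tri(W,(281,208),S,f(208,189)),plane(S,*f(208,189),.232))
```

```text
[0.412  0.3535 0.075 ]
tip (array([0.41736388, 0.35127982, 0.23359149]), np.float64(0.002447978109235085)) [0.41602185 0.35336779 0.232     ]
```

>>> {"method": "servo_tool", "body": {"plan": [0, 0, 0, 0.07, 0.02, 0.8, 0, 0, 0, 0, 0.07, 0.02, 1.7, 0, 0, 0, 0, 0.07, 0.02, 2.5, 0, 0, 0, 0, 0.07, 0.02, 3.2, 0, 0, 0, 0, 0.07, 0.02, 3.6, 0]}}

```text
clock: 26.98
tool_pos: [0.4139, 0.3508, 0.1823]
eef_rot: [-0.632, -3.077, 0.004]
contact_force: [0.0, 0.9, -0.9]
grip_width: 0.264
```

>>> {"method": "servo_tool", "body": {"plan": [0, 0, 0, 0, 0, 0.05, 0, 0, 0, 0, 0, 0, 0.05, 0.5, 0, 0, 0, 0, 0, 0.05, 0.6, 0, 0, 0, 0, 0, 0.05, 0.8, 0, 0, 0, 0, 0, 0.05, 0.8]}}

```text
clock: 27.6
tool_pos: [0.4141, 0.3509, 0.18]
eef_rot: [-0.633, -3.077, 0.003]
contact_force: [0.4, -0.2, -0.0]
grip_width: 0.799
```

>>> {"method": "servo_tool", "body": {"plan": [0, 0, 0, 0, 0, -0.7, 0.8, 0, 0, 0, 0, 0, -1.6, 0.8, 0, 0, 0, 0, 0, -2.6, 1, 0, 0, 0, 0, 0, -3.6, 1, 0, 0, 0, 0, 0, -3.9, 1]}}

```text
clock: 28.22
tool_pos: [0.4143, 0.3521, 0.4179]
eef_rot: [0.632, 3.073, 0.004]
contact_force: [0.6, 0.3, -0.9]
grip_width: 0.999
```

```bash
python3 - <<'E'
from h import *
W=cam("wrist");save(W,"w14.png")
T=cam("top");save(T,"t14.png",(85,165,385,330),2.6)
E
python3 go.py .4457 -.104 .36 85; python3 go.py .4457 -.104 .36 -95
```

```text
now [0.4144 0.3515 0.4157] grip 1.002 t 28.325 rows>= 7.4
rot [ 0.005  0.019 -2.284] shift [-3.476 -6.769  0.93 ]
now [0.4144 0.3515 0.4157] grip 1.002 t 28.325 rows>= 15.1
rot [ 2.7000e-02 -7.0000e-03  2.0216e+01] shift [-3.476 -6.769  0.93 ]
```

View pics/w14.png

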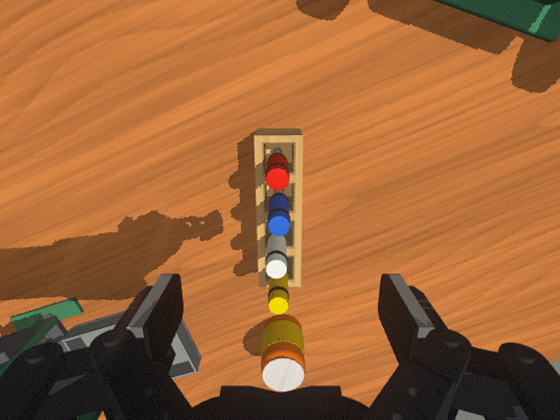

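View pics/t14.png

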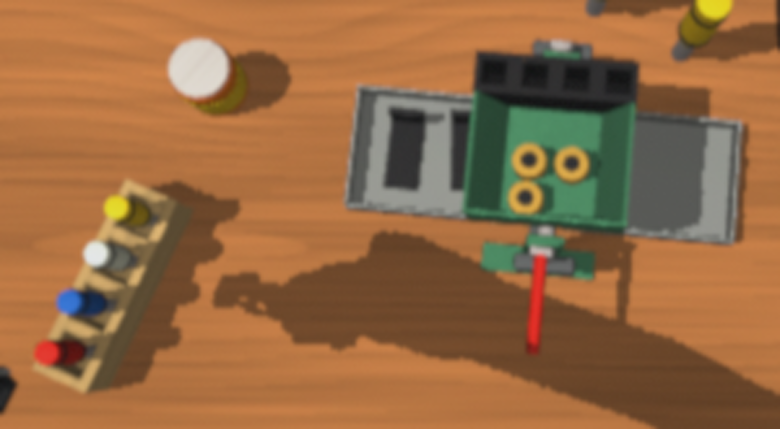

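>>> {"method": "servo_tool", "body": {"plan": [0, 0, -0.4, -0.9, -0.5, 0, 1, 0, 0, -0.7, -1.75, -1, 0, 1, 0, 0, -1.1, -2.5, -1.7, 0, 1, 0, 0, -1.5, -3.1, -2.5, 0, 1, 0, 0, -1.8, -3.6, -3.4, 0, 1]}}

```text
clock: 28.95
tool_pos: [0.5323, 0.0764, 0.4136]
eef_rot: [-0.24, -3.132, -0.0]
contact_force: [0.4, -1.8, 0.2]
grip_width: 0.998
```

```bash
python3 go.py .4457 -.104 .36 85
```

```text
now [0.5323 0.0764 0.4136] grip 0.998 t 28.95 rows>= 3.3
rot [ 0.    -0.004 -0.472] shift [ 0.967 -3.192  0.894]
```

>>> {"method": "servo_tool", "body": {"plan": [0, 0, -0.1, 0.1, -0.95, 0.2, 1, 0, 0, -0.2, 0.3, -1.9, 0.4, 1, 0, 0, -0.4, 0.6, -2.7, 0.6, 1, 0, 0, -0.47, 0.96, -3.19, 0.8, 1, 0, 0, -0.47, 0.96, -3.19, 0.89, 1]}}

```text
clock: 29.58
tool_pos: [0.4433, -0.1062, 0.3577]
eef_rot: [-0.144, -3.133, 0.0]
contact_force: [-0.8, 0.1, -0.7]
grip_width: 1.0
```

```bash
python3 -c "
from h import *
s=r.sense();print(s['tool_pos'],s['joint_pos'].round(2))
save(cam('wrist'),'w15.png');save(cam('scene'),'s15.png',(180,70,345,250),3.2);save(cam('top'),'t15.png',(205,130,385,310),3.2)"
```

```text
[ 0.44331217 -0.10624328  0.35771202] [ 0.71  0.28 -0.75  2.09  0.25  0.86  1.3 ]
```

View pics/w15.png

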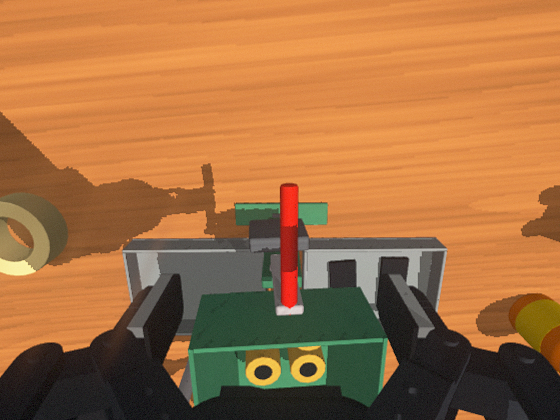

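View pics/s15.png

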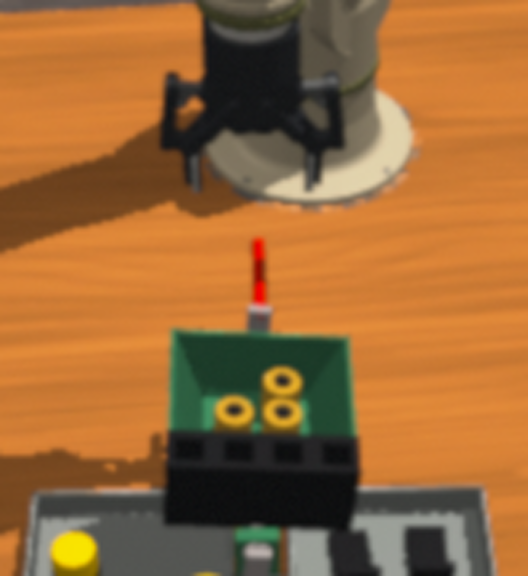

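Run:
```python
from h import *
W=cam("wrist");S=cam("scene")
cs=lambda x,y:(180+(x+.5)/3.2-.5,70+(y+.5)/3.2-.5)
a=tri(W,(289,187),S,cs(258,241));b=tri(W,(290,302),S,cs(259,303));print(a,b)
print(plane(W,289,187,.215),plane(W,290,302,.215))
```

```text
(array([ 0.42263742, -0.09637526,  0.21874098]), np.float64(0.00269204042011194)) (array([ 0.50469859, -0.1029311 ,  0.2222255 ]), np.float64(0.004166749212620968))
[ 0.42379739 -0.09502341  0.215     ] [ 0.50982098 -0.1010394   0.215     ]
```

```bash
python3 go.py .444 -.098 .269 85
```

```text
now [ 0.4469 -0.1029  0.3601] grip 1.001 t 29.825 rows>= 1.5
rot [ 0.007 -0.003  0.011] shift [0.054 0.076 1.518]
```

>>> {"method": "servo_tool", "body": {"plan": [0, 0, 0, 0.05, 0.08, 0.5, 1, 0, 0, 0, 0.05, 0.08, 1, 1, 0, 0, 0, 0.05, 0.08, 1.5, 1, 0, 0, 0, 0.05, 0.08, 1.52, 0.6, 0, 0, 0, 0.05, 0.08, 1.52, 0.3]}}

```text
clock: 30.45
tool_pos: [0.445, -0.0971, 0.2696]
eef_rot: [0.133, 3.138, 0.002]
contact_force: [-0.7, 0.9, 0.4]
grip_width: 0.606
```

>>> {"method": "servo_tool", "body": {"plan": [0, 0, 0, 0, 0, 0, 0, 0, 0, 0, 0, 0, 0, 0, 0, 0, 0, 0, 0, 0, 0, 0, 0, 0, 0, 0, 0, 0]}}

```text
clock: 30.95
tool_pos: [0.4455, -0.0975, 0.2706]
eef_rot: [0.133, 3.137, 0.0]
contact_force: [-0.8, -0.8, 8.1]
grip_width: 0.116
```

```bash
python3 -c "
from h import *
s=r.sense();print(s['tool_pos'],s['contact_force'],s['grip_width'])
save(cam('wrist'),'w16.png')"
```

```text
[ 0.44548295 -0.09752968  0.27063607] [-0.82510637 -0.82083508  8.07320128] 0.11570987399431827
```

View pics/w16.png

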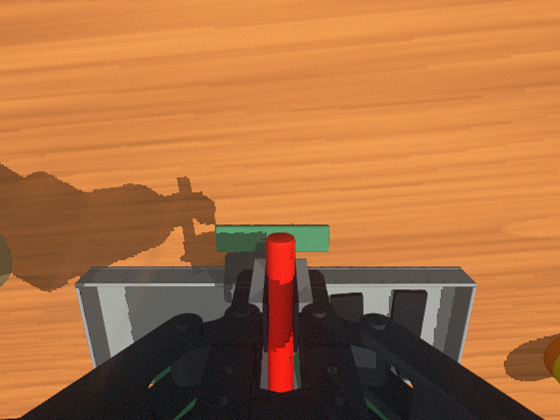

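>>> {"method": "servo_tool", "body": {"plan": [0, 0, 0, 0, -0.21, 0, 0, 0, 0, 0, 0, -0.44, 0.05, 0, 0, 0, 0, 0, -0.65, 0.14, 0, 0, 0, 0, 0, -0.84, 0.27, 0, 0, 0, 0, 0, -1.0, 0.44, 0]}}

```text
clock: 31.62
tool_pos: [0.4405, -0.1574, 0.2452]
eef_rot: [0.134, 3.135, -0.001]
contact_force: [-2.6, 2.0, 14.6]
grip_width: 0.115
```

```bash
python3 -c "
from h import *
s=r.sense();print(s['tool_pos'],s['eef_rot'],s['contact_force'],s['grip_width'])
save(cam('scene'),'s17.png',(180,70,345,250),3.2)"
```

```text
[ 0.44052343 -0.15738255  0.24523716] [ 1.34039958e-01  3.13520837e+00 -1.07587222e-03] [-2.64015915  2.0183892  14.58833171] 0.11526628270741927
```

View pics/s17.png

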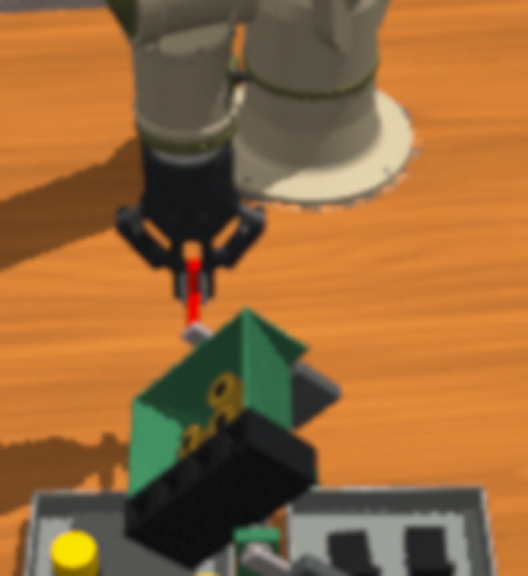

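>>> {"method": "servo_tool", "body": {"plan": [0, 0, 0, 0, -0.11, 0.16, 0, 0, 0, 0, 0, -0.18, 0.31, 0, 0, 0, 0, 0, -0.235, 0.48, 0, 0, 0, 0, 0, -0.26, 0.66, 0, 0, 0, 0, 0, -0.26, 0.83, 0]}}

```text
clock: 32.3
tool_pos: [0.439, -0.1756, 0.1948]
eef_rot: [0.139, 3.135, -0.005]
contact_force: [-4.3, -6.8, 13.0]
grip_width: 0.114
```

```bash
python3 -c "
from h import *
s=r.sense();print(s['tool_pos'],s['eef_rot'],s['contact_force'],s['grip_width'])
save(cam('scene'),'s18.png',(180,70,345,250),3.2)"
```

```text
[ 0.43895691 -0.17562419  0.194843  ] [ 0.13881587  3.13534304 -0.00462209] [-4.32938949 -6.76036223 12.96864337] 0.11427784602449956
```

View pics/s18.png

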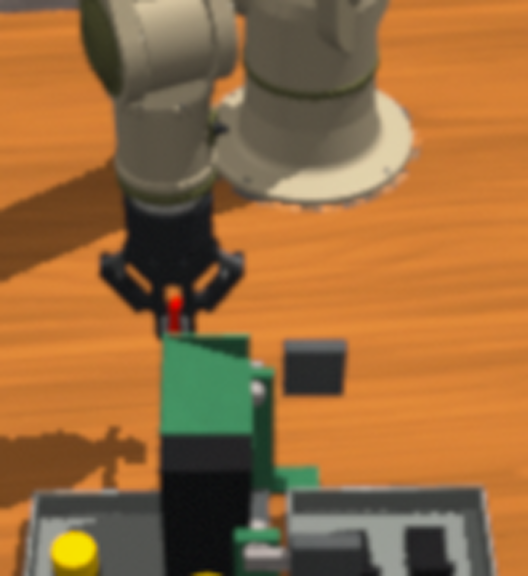

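>>> {"method": "servo_tool", "body": {"plan": [0, 0, 0, 0, 0.015, 0.11, 0, 0, 0, 0, 0, 0.04, 0.22, 0, 0, 0, 0, 0, 0.08, 0.33, 0, 0, 0, 0, 0, 0.125, 0.44, 0, 0, 0, 0, 0, 0.125, 0.44, 0]}}

```text
clock: 32.98
tool_pos: [0.4394, -0.1712, 0.1677]
eef_rot: [0.144, 3.136, -0.01]
contact_force: [0.2, -13.6, -1.7]
grip_width: 0.117
```

>>> {"method": "servo_tool", "body": {"plan": [0, 0, 0, 0, 0, 0, 0, 0, 0, 0, 0, 0, 0, 0, 0, 0, 0, 0, 0, 0, 0, 0, 0, 0, 0, 0, 0, 0, 0, 0, 0, 0, 0, 0, 0]}}

```text
clock: 33.6
tool_pos: [0.4394, -0.1715, 0.1681]
eef_rot: [0.145, 3.136, -0.011]
contact_force: [-2.7, -2.8, 6.6]
grip_width: 0.117
```

```bash
python3 -c "
from h import *
s=r.sense();print(s['tool_pos'],s['contact_force'],s['grip_width'])
save(cam('scene'),'s19.png',(150,100,315,280),3.2);save(cam('top'),'t19.png',(205,130,385,310),3.2)"
```

```text
[ 0.43939264 -0.17146623  0.16812055] [-2.65435577 -2.78528187  6.56068739] 0.11687980108912523
```

View pics/s19.png

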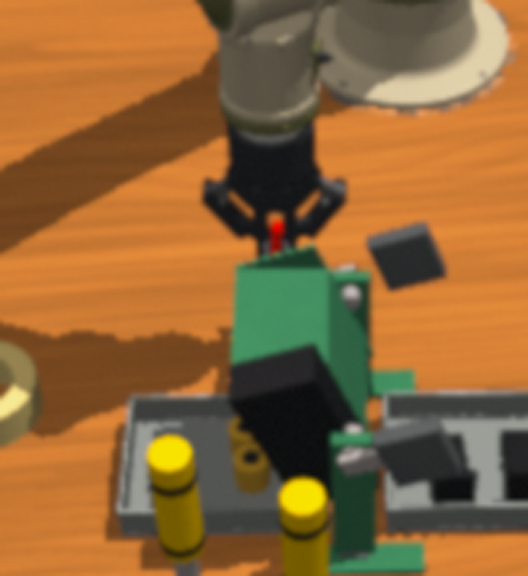

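View pics/t19.png

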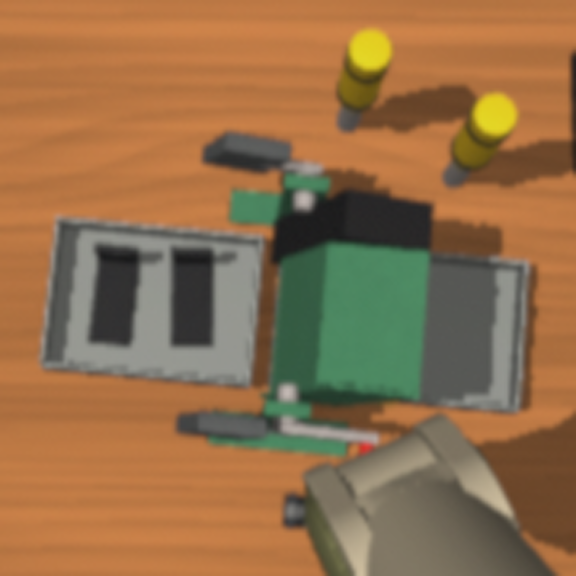

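>>> {"method": "servo_tool", "body": {"plan": [0, 0, 0, 0, 0.03, 0.04, 0, 0, 0, 0, 0, 0.05, 0.08, 0, 0, 0, 0, 0, 0.05, 0.08, 0, 0, 0, 0, 0, 0.05, 0.08, 0, 0, 0, 0, 0, 0.05, 0.08, 0]}}

```text
clock: 34.33
tool_pos: [0.4395, -0.1699, 0.1636]
eef_rot: [0.146, 3.136, -0.014]
contact_force: [-1.4, -6.5, 1.7]
grip_width: 0.113
```

```bash
python3 -c "
from h import *
s=r.sense();print(s['tool_pos'],s['contact_force'],s['grip_width'])
save(cam('scene'),'s20.png',(150,170,290,290),4.5)"
```

```text
[ 0.43953572 -0.16988127  0.16356132] [-1.39085709 -6.46632934  1.73865422] 0.11341877669960322
```

View pics/s20.png

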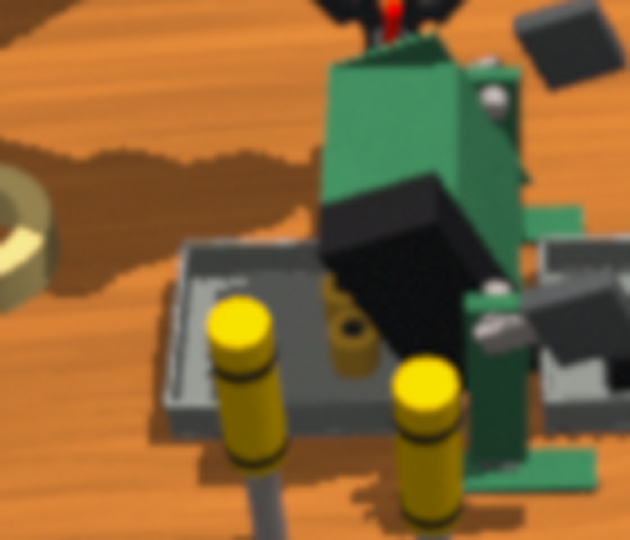

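>>> {"method": "servo_tool", "body": {"plan": [0, 0, 0, 0, -0.08, -0.16, 0, 0, 0, 0, 0, -0.13, -0.32, 0, 0, 0, 0, 0, -0.155, -0.5, 0, 0, 0, 0, 0, -0.155, -0.67, 0, 0, 0, 0, 0, -0.13, -0.845, 0]}}

```text
clock: 35.0
tool_pos: [0.4392, -0.1732, 0.2145]
eef_rot: [0.14, 3.135, -0.005]
contact_force: [2.1, 21.9, -11.9]
grip_width: 0.118
```

```bash
python3 -c "
from h import *
s=r.sense();print(s['tool_pos'],s['eef_rot'],s['contact_force'],s['grip_width'])
save(cam('scene'),'s21.png',(150,130,290,290),3.5)"
```

```text
[ 0.43916161 -0.17320344  0.2145413 ] [ 0.13979463  3.13527875 -0.00533868] [  2.09869666  21.94906995 -11.88489131] 0.11785372981460704
```

View pics/s21.png

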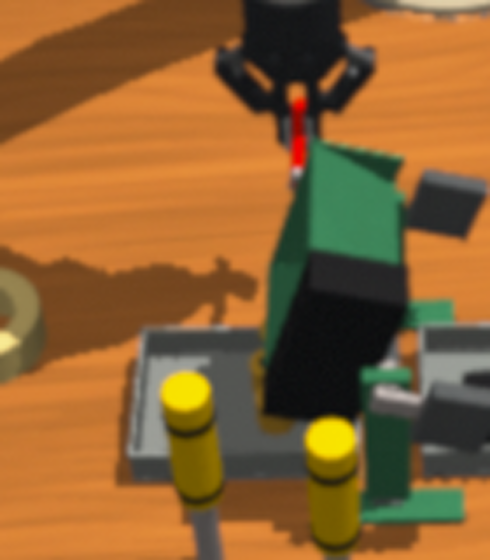

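>>> {"method": "servo_tool", "body": {"plan": [0, 0, 0, 0, 0.09, -0.19, 0, 0, 0, 0, 0, 0.165, -0.35, 0, 0, 0, 0, 0, 0.265, -0.5, 0, 0, 0, 0, 0, 0.38, -0.625, 0, 0, 0, 0, 0, 0.52, -0.73, 0]}}

```text
clock: 35.67
tool_pos: [0.4418, -0.1411, 0.2596]
eef_rot: [0.139, 3.135, -0.006]
contact_force: [1.9, -2.2, -7.4]
grip_width: 0.116
```

```bash
python3 -c "
from h import *
s=r.sense();print(s['tool_pos'],s['eef_rot'],s['contact_force'],s['grip_width'])
save(cam('scene'),'s22.png',(150,130,290,290),3.5)"
```

```text
[ 0.44178331 -0.14114642  0.25956389] [ 0.13917224  3.13507249 -0.00594977] [ 1.87878441 -2.20677903 -7.36611133] 0.11560640248802485
```

View pics/s22.png

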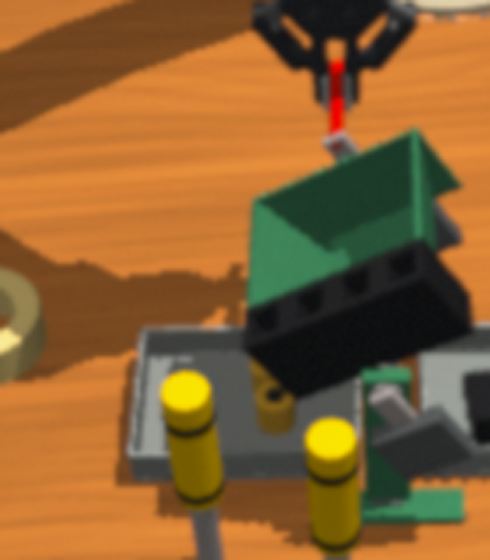

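>>> {"method": "servo_tool", "body": {"plan": [0, 0, 0, 0, 0.135, -0.07, 0, 0, 0, 0, 0, 0.3, -0.13, 0, 0, 0, 0, 0, 0.47, -0.17, 0, 0, 0, 0, 0, 0.64, -0.185, 0, 0, 0, 0, 0, 0.64, -0.185, 0]}}

```text
clock: 36.35
tool_pos: [0.4451, -0.1015, 0.2722]
eef_rot: [0.137, 3.135, -0.008]
contact_force: [-3.4, -1.7, 9.1]
grip_width: 0.112
```

```bash
python3 -c "
from h import *
s=r.sense();print(s['tool_pos'],s['contact_force'],s['grip_width'])
save(cam('scene'),'s23.png',(150,130,310,290),3.5);save(cam('top'),'t23.png',(205,130,385,310),3.2)"
```

```text
[ 0.44510885 -0.10147866  0.27215787] [-3.44703093 -1.72546803  9.12301136] 0.1116404415245686
```

View pics/s23.png

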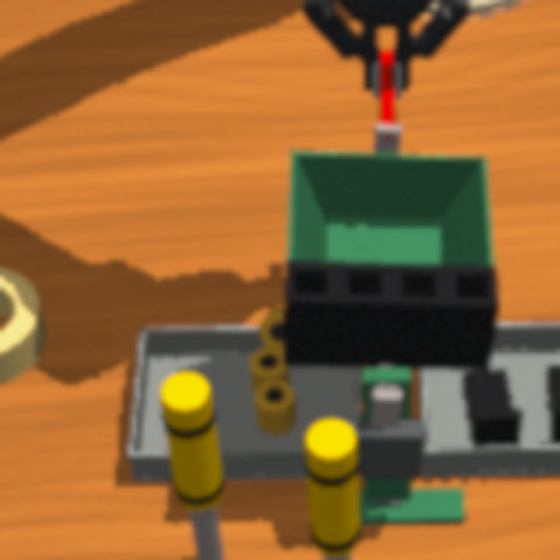

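View pics/t23.png

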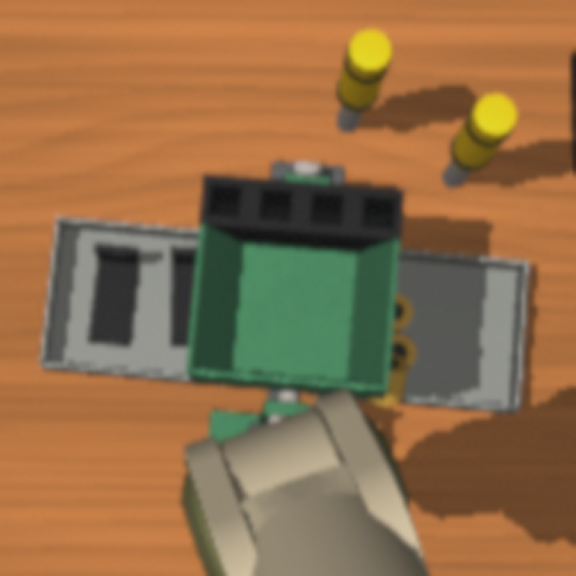

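>>> {"method": "servo_tool", "body": {"plan": [0, 0, 0, 0, -0.03, 0, 0, 0, 0, 0, 0, -0.03, 0, 0, 0, 0, 0, 0, -0.03, 0, 0.3, 0, 0, 0, 0, -0.03, 0, 0.6, 0, 0, 0, 0, -0.03, 0, 0.8]}}

```text
clock: 37.08
tool_pos: [0.445, -0.1034, 0.2722]
eef_rot: [0.138, 3.135, -0.008]
contact_force: [0.5, 0.8, -1.2]
grip_width: 0.713
```

>>> {"method": "servo_tool", "body": {"plan": [0, 0, 0, 0, 0, -0.5, 0.9, 0, 0, 0, 0, 0, -1, 1, 0, 0, 0, 0, 0, -1.8, 1, 0, 0, 0, 0.5, 0, -2.6, 1, 0, 0, 0, 0.8, 0, -3, 1]}}

```text
clock: 37.7
tool_pos: [0.3959, -0.0978, 0.4541]
eef_rot: [0.138, 3.133, -0.01]
contact_force: [0.1, -1.0, -0.6]
grip_width: 1.001
```

```bash
python3 -c "
from h import *
s=r.sense();print(s['tool_pos'],s['contact_force'],s['grip_width'])
save(cam('wrist'),'w24.png');save(cam('scene'),'s24.png');save(cam('top'),'t24.png',(85,130,385,330),2.6)"
```

```text
[ 0.39594065 -0.09782334  0.45411021] [ 0.12176841 -1.00632445 -0.5730073 ] 1.0012458188069244
```

View pics/s24.png

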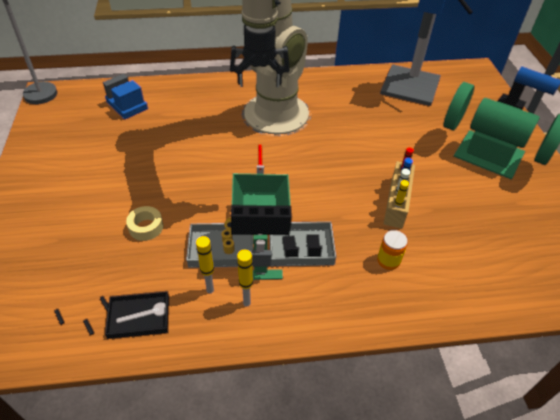

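View pics/t24.png

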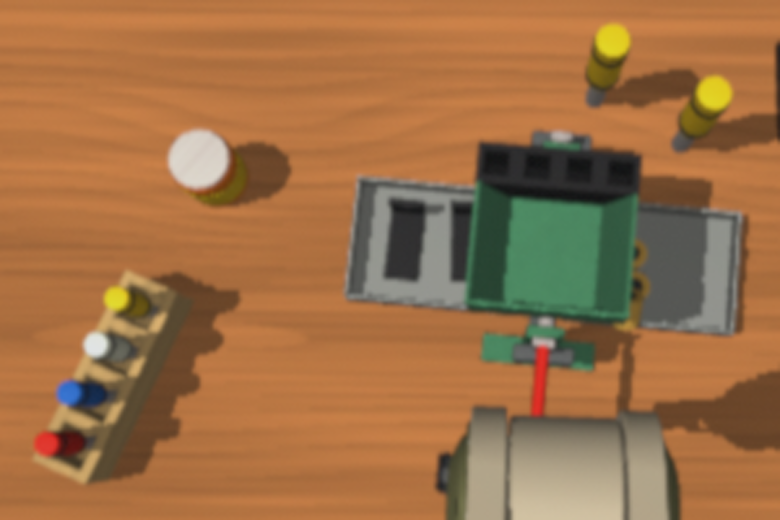

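View pics/w24.png

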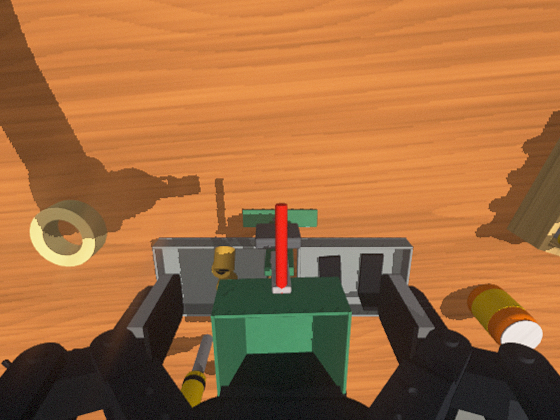

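```bash
python3 -c "
from h import *
W=cam('wrist');S=cam('scene')
save(W,'w25.png',(145,195,285,325),5.5);save(S,'s25.png',(180,190,270,280),6)"
```

```text
(no output)
```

View pics/w25.png

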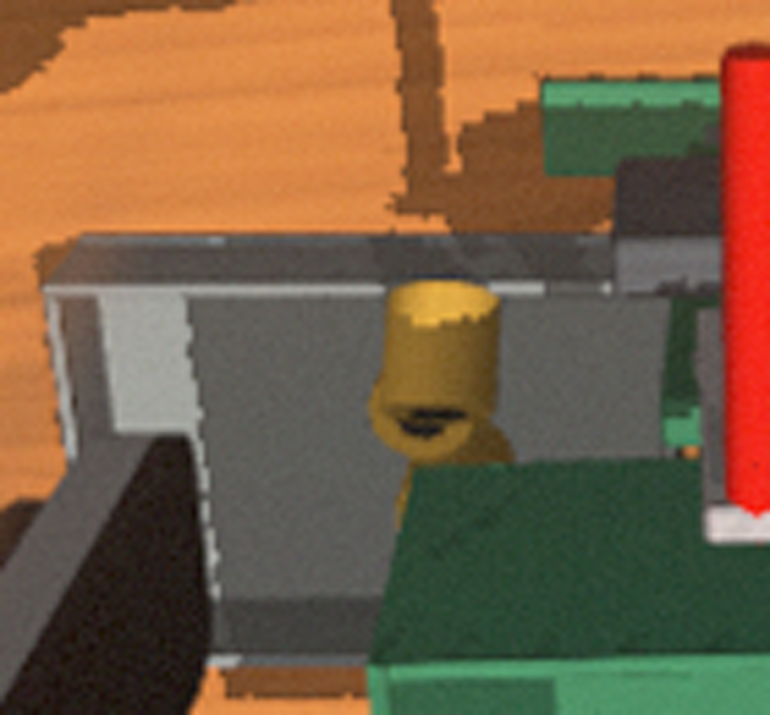

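View pics/s25.png

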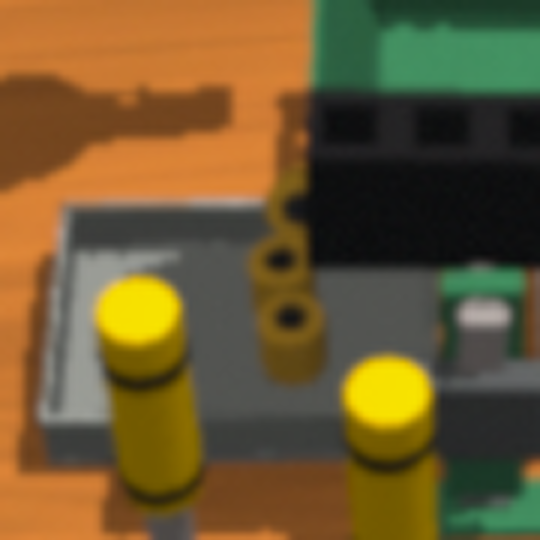

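Run:
```python
from h import *
W=cam('wrist');S=cam('scene')
fw=lambda x,y:(145+(x+.5)/5.5-.5,195+(y+.5)/5.5-.5)
fs=lambda x,y:(180+(x+.5)/6-.5,190+(y+.5)/6-.5)
print("mouth",tri(W,fw(422,420),S,fs(294,205)))
print("back end top", plane(W,*fw(443,290),.07))
for z in (.04,.053,.06): print("centre",z,plane(W,*fw(437,362),z))
# bin rim line, -x wall inner/outer top edge
for p in ((45,288),(385,291),(545,288)): print("rim",plane(W,*fw(*p),.036))
print("outer wall base",plane(W,*fw(300,235),0))
# bin frame from top
C=np.array([.610,-.123+.004]);ex=np.array([np.cos(-.09),np.sin(-.09)]);ey=np.array([-ex[1],ex[0]])
for z in (.045,.055):
  c=plane(W,*fw(437,362),z)[:2]-C; print(z,"stand frame",c@ex,c@ey)
for p in ((45,288),(385,291),(545,288)):
  c=plane(W,*fw(*p),.036)[:2]-C; print("rim stand",c@ex,c@ey)
```

```text
mouth (array([ 0.56747264, -0.20356626,  0.0615189 ]), np.float64(0.0017319582152457032))
back end top [ 0.52488287 -0.1912833   0.07      ]
centre 0.04 [ 0.56118152 -0.20287394  0.04      ]
centre 0.053 [ 0.55448313 -0.1998253   0.053     ]
centre 0.06 [ 0.5508763  -0.19818372  0.06      ]
rim [ 0.53061855 -0.31097783  0.036     ]
rim [ 0.53974108 -0.21529106  0.036     ]
rim [ 0.54266537 -0.17013128  0.036     ]
outer wall base [ 0.53597175 -0.2472585   0.        ]
0.045 stand frame -0.043753693614600964 -0.08698596101963507
0.055 stand frame -0.04909622792713686 -0.08511344917920702
rim stand -0.06180548705121559 -0.1983355377537352
rim stand -0.06132005933163452 -0.10221611120887437
rim stand -0.062466508505077935 -0.05697627642632097
```

The tub is empty and upright. Two bushings stand on the bin floor. The third lies across one of them and the wall, with its centre at x≈-48 mm in the stand frame (limit ±65 mm) and z≈55 mm (limit 75 mm). I'll wait a moment, check that nothing moves, and then hand in.

>>> {"method": "servo_tool", "body": {"plan": [0, 0, 0, 0, 0, -0.2, 1, 0, 0, 0, 0, 0, -0.2, 1, 0, 0, 0, 0, 0, -0.2, 1, 0, 0, 0, 0, 0, -0.2, 1, 0, 0, 0, 0, 0, -0.2, 1]}}

```text
clock: 38.67
tool_pos: [0.3966, -0.0984, 0.463]
eef_rot: [0.138, 3.136, -0.006]
contact_force: [0.3, 0.3, -0.2]
grip_width: 1.001
```

Run:
```python
from h import *
a=cv2.cvtColor(cv2.imread("pics/s24.png"),cv2.COLOR_BGR2RGB).astype(int)
S=cam("scene"); b=S["img"].astype(int)
d=abs(a-b).max(2)
print("bin/tub diff",(d[165:300,180:345]>40).sum(),"caddy diff",(d[140:280,370:440]>40).sum())
T=cam("top");h=cv2.cvtColor(T["img"],cv2.COLOR_RGB2HSV)
save(S,"s26.png",(360,130,440,280),4)
```

```text
bin/tub diff 36 caddy diff 0
```

View pics/s26.png

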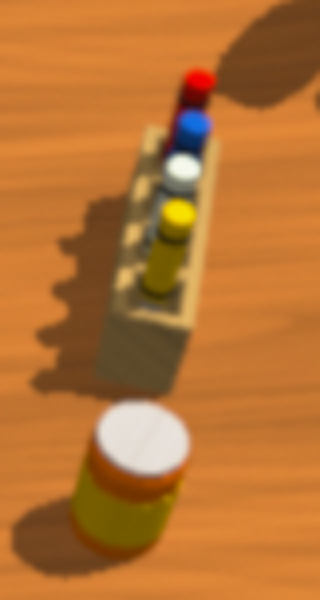

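Run:
```python
from h import *
a=cv2.cvtColor(cv2.imread("pics/s24.png"),cv2.COLOR_BGR2RGB).astype(int)
S=cam("scene"); b=S["img"].astype(int)
d=abs(a-b).max(2); ys,xs=np.where(d[165:300,180:345]>40); print(sorted(set(zip((xs+180).tolist(),(ys+165).tolist()))))
save(S,"s27.png",(180,160,300,270),5)
```

```text
[(185, 219), (198, 213), (199, 204), (199, 208), (199, 213), (200, 204), (200, 208), (200, 213), (201, 204), (201, 213), (202, 204), (202, 213), (203, 204), (204, 204), (204, 205), (205, 205), (209, 212), (210, 212), (211, 212), (213, 211), (214, 211), (216, 205), (216, 206), (216, 207), (216, 208), (217, 205), (217, 206), (217, 207), (217, 208), (217, 209), (217, 210), (218, 206), (218, 207), (218, 208), (218, 209)]
```

View pics/s27.png

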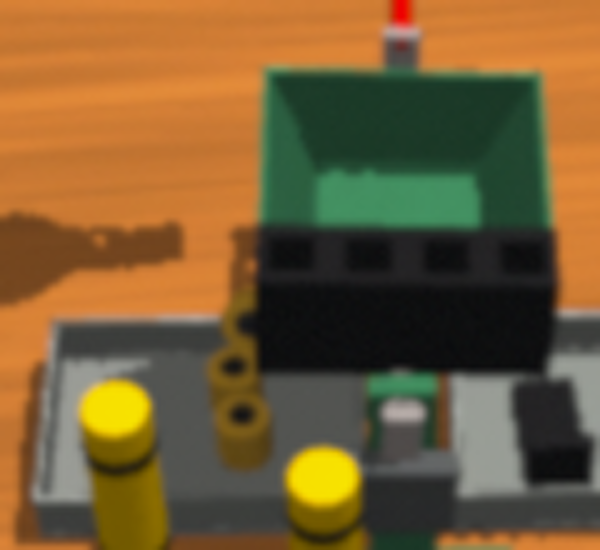

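```bash
python3 -c "
from h import *
print(r.sign_off())"
```

```text
the job is handed in; nothing more can be done
None
```

I moved all four punches (yellow, white, blue, red) from the tool block into the four caddy wells. I then tipped the tub to the -y side with the crank bar, emptied its three bushings into the bin without brackets, and stood it upright again. The job was handed in at about 39 s on the robot's clock; the hand-in reports no verdict.

**Last checks:**
- **Punches:** all four stand upright in the wells, and the caddy did not move between the last two pictures.
- **Tub:** it is empty and within a few hundredths of a radian of upright.
- **Bystanders:** the brackets, glue can, tape and the two larger yellow punches look as they did at the start.
- **Robot:** the arm is clear of everything. Comparing pictures about a second apart, the only changes in the tub and bin area were from the robot's shadow.

**What did not go cleanly:**
- **Third bushing:** it does not lie on the bin floor but rests across another bushing and the bin wall. I measured its centre about 16 mm inside the bin's outline and about 55 mm high, against the 75 mm limit. It was still, so I left it.
- **Tub nudged early:** pulling out the first punch tilted the tub about 0.07 rad, so the other three leaned. I re-measured them and pulled each along its own axis.
- **Camera offset:** the top and wrist cameras disagreed by about 5 mm in y. I relied mainly on the wrist and scene views.

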